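# Uncover the hot bath with the lid lifter

### The arm

A 7-joint arm with a two-finger parallel gripper is mounted at the origin on a cart in front of the work surface, level with it; the furniture and walls round the work are solid. World frame = base frame: x ahead of the robot, y to its left, z up, the work surface at z = 0. Lengths are in m, angles in rad, forces in N, time in s.
With the tool pointing down it reaches from about 0.35 to 0.9 m from the base axis. Payload 7.2 kg.
Tool frame: the origin (TCP) lies midway between the tips of the shut fingers; the grasp point (between the pads) lies 19 mm behind it; z points along the fingers, y is the line along which they close (so a half turn about z gives the same grasp; the last joint's range is limited). The gripper opens to 85 mm and grips with 20 to 120 N. Pads are 22 mm wide; open, the fingers measure 114 mm over their backs; the gripper's body (76 mm by 85 mm) begins 54 mm behind the grasp point. The pads swing forward as they close: fully open they stand 13 mm farther back than shut.
Start: joints at [1.256, 0.411, -0.013, 1.596, 0.006, 1.134, -0.082], TCP at [0.153, -0.606, 0.231] pointing down, gripper open.
Joint ranges: [-2.95, 2.95], [-0.29, 1.99], [-1.47, 1.44], [0.14, 2.54], [-1.03, 4.17], [0.13, 1.85], [-2.86, 2.86]. Speed limits (rad/s): [2.39, 2.39, 3.01, 3.01, 3.14, 3.14, 3.14].

### API

Orientations are given as a 3x3 rotation matrix whose columns are the frame's x, y, z axes.
In Python, from plant import env, cams gives the robot as it stands.
- The arm moves only by the tool carry_out, never from a script. Its argument "commands" is a list of rows, each an object of numbers: "claw": the finger opening in m, from 0 to 0.0854; "tx", "ty", "tz": the shift along the world's x, y, z in m; "ax", "ay", "az": the turn, a rotation vector about the world's x, y, z in degrees. A call has 1 to 8 rows; each row shifts and turns the commanded pose from where the row before left it; what a row does not reach is not made up. A row lasts 1/10 s, in which the tool goes at most 50 mm and 8.59 degrees, less where a joint would pass 70% of its speed; a pose out of reach is approached as far as the arm can. A call with a gripper value outside its range is refused whole. The fingers move at their own pace and stop on an object; "grip_force" is the grip in N (left out, the last holds). Time passes only in rows, so rows that do not move let the fingers close. It gives the time, the measured TCP pose, the force, the opening and the grip force at its end, in the units of the state.
- env.state(): the state, without advancing time (a new reading comes with each control period).
- cams.read_camera(name): name is "scene" or "top" or "wrist"; returns the picture (480x640x3 uint8, red, green, blue); there is no depth.
- cams.camera_info(name): a dict with "fx", "fy", "cx", "cy" (pixels), "R" (3x3) and "t" (3): a world point X has camera coordinates R X + t. Camera axes: x right, y down, z forward; pixel columns grow to the right and rows downward; lengths in m; the calibration is good to about 2 mm. A picture is of the moment at which its call begins: read the wrist's pose just before it. camera_info takes no time and is no camera call; for the wrist camera it gives the pose at the moment of the call.
- env.finish_job(): hands the job in; it is judged then, once.
The state is a dict: "time_s": time; "joint_positions": joint angles; "joint_velocities": joint speeds; "tau": joint torques, N m; "position": TCP position; "orientation": TCP orientation; "wrist_force": force on the tool from outside, world axes, zero at the start; "moment": the same for the moment, N m; "opening": opening from 0.0 (shut) to 1.0 (fully open); "grip_force": force on a finger pad.
Only numpy, scipy, OpenCV 4.12 (cv2) and the standard library are available. Lean on these libraries where they do the work, as an engineer would, in place of code of your own. Each camera call takes 0.05 s, during which the arm holds its last target. There are 200 camera calls.

### The job

The lid of the heating bath is hot: hook the hand-held lid lifter under its loop handle, lift it off level and balanced, and set it down gently so that it sits fully home and flat in the ring of the cooling stand. Feel for the stand, whose height is not known, and never yank or press hard on the lid. Then unhook the lifter and hang it back in its fork rack; touch the lid with nothing but the lifter, and leave the small beaker and the vial behind the work where they are.

Things in the scene. Friction and masses are not known exactly. Their poses are not given: they have to be found in the camera images.
- bath: Round white electric heating bath, fixed, 116 mm across, 60 mm high, with an upright steel collar (82 mm inside, 92 mm outside, 10 mm high) on top: collar top 70 mm above the worktop. A black knob faces the robot. Origin: centre of its underside, on the worktop; z up.
- lid: Loose round steel lid, 100 mm across, lying on the bath's collar, 0.29 to 0.47 kg. Origin: centre of the underside of its 5 mm flange (the face that rests on a collar); z up. A chamfered plug 76 mm across reaches 6 mm below it into the collar, 3 mm clear all round. A fixed arched loop handle stands on top in its y-z plane; the way through the loop is along x, from either side.
- lid_loop (a point): Crown of the lid's loop handle, at the centre of the bar, 33 mm above the lid's origin. Round bar 6 mm thick, feet 52 mm apart (bar centres), sloping gently down either side of the crown. The free gap below the crown to the lid's top is 25 mm. The lid hangs level only if hooked at the crown. Axes as the lid's.
- stand: Cooling stand, rigid, fixed: dark round foot 90 mm across, short post, and a level round plate with an upright collar like the bath's (82 mm inside, 92 mm outside, 10 mm high) centred over the foot. Origin: centre of the foot's underside, on the worktop. Clamped at an arbitrary height that is NOT reported: the collar's top is anywhere from 52 to 137 mm above the origin.
- lifter_grip (a point): Centre of the lid lifter's wooden handle: upright block 30 mm (x) by 16 mm (y, grip across this) by 56 mm (z). Lifter: loose, 0.15 kg, 145 mm long, hanging upright in the rack. z up along the tool, x towards the hook's tip. The underside of its 34 mm round steel guard is 32 mm below this point; below that a 6 mm round shank and an upturned J hook.
- lifter_hook (a point): Seat of the lifter's hook, where a loop comes to hang: top of the 6 mm bar at its lowest point, 111 mm straight below lifter_grip; same axes. Hook underside 6 mm lower. The rounded tip, at x = 12 to 18 mm, rises 8 mm above the seat: a loop must clear it to go in or out along x. The shank is at x = -12 to -18 mm and cranks back to the middle 48 to 64 mm above the seat.
- rack: Steel fork rack, fixed: foot plate, post at x = +50 mm, two level prongs 8 mm thick along x at y = +/-12 mm out to x = -36 mm (free slot 16 mm), tops 115 mm above the origin. The lifter hangs by its guard on them, hook tip to rack +x, handle centre 147 mm above the origin; it goes straight up out, straight down in. Origin: on the worktop below the lifter's place; z up.
- beaker: Bystander: small empty glass beaker, 59 mm wide, 67 mm high, standing behind the work. Origin: centre of its underside.
- vial: Bystander: small glass vial with cap, 23 mm wide, 44 mm high, standing behind the work. Origin: centre of its underside.
Things that resemble listed ones, but are neither listed nor needed, are in the scene too. Leave any yellow look-alike of the stand alone.

How it is judged:
By the outcome, as a careful person would: the job done as asked, in the order asked, and still so for the second after the job is handed in, with the robot touching nothing.
It also fails if it takes over 64 s, if anything falls off the work surface, if the arm or the gripper's body presses on something with over 40 N, if the wrist force passes 120 N, or if a joint passes its speed limit or range.

## Working session

There is one attempt and no reset: what is moved stays moved. The work goes in short steps, Python scripts to look and compute and a tool call to move; the robot and the scene stay as the last step left them, time stands still between calls to the robot, and variables do not carry over. Pictures are saved under pics/ and viewed, at most 10 in all, crops included, and the job is handed in when it is done.

Besides the shell and the picture viewer there is one more tool, called after "Call:" as name([rows], argument=value, ...), one row to a line, values as JSON. carry_out: Moves the arm, as the interface text tells. Its arguments: {"type":"object","properties":{"commands":{"type":"array","items":{"type":"object","properties":{"claw":{"type":"number"},"tx":{"type":"number"},"ty":{"type":"number"},"tz":{"type":"number"},"ax":{"type":"number"},"ay":{"type":"number"},"az":{"type":"number"}}}},"grip_force":{"type":"number"}},"required":["commands"]}

```bash
ls; mkdir -p pics
python3 - <<'E'
from plant import env, cams
import cv2,numpy as np
s=env.state();print({k:np.round(v,3).tolist() for k,v in s.items()})
for n in("scene","top"):
    im=cams.read_camera(n);cv2.imwrite(f"pics/{n}0.png",im[:,:,::-1])
    c=cams.camera_info(n);print(n,{k:np.round(v,4).tolist() for k,v in c.items()})
E
```

```text
pics
{'time_s': 0.0, 'joint_positions': [1.256, 0.412, -0.013, 1.597, 0.006, 1.134, -0.082], 'joint_velocities': [-0.0, 0.001, 0.001, 0.0, -0.001, 0.0, 0.001], 'tau': [-0.001, -60.062, 0.682, -29.942, 0.014, 0.01, -0.0], 'position': [0.153, -0.606, 0.23], 'orientation': [[0.97, 0.244, -0.0], [0.244, -0.97, 0.001], [-0.0, -0.002, -1.0]], 'wrist_force': [-0.455, 0.417, 0.207], 'moment': [-0.017, -0.026, -0.058], 'grip_force': 0.0, 'opening': 1.003}
scene {'fx': 619.8302, 'fy': 619.8302, 'cx': 330.7989, 'cy': 242.9278, 'R': [[-0.5981, -0.801, 0.0264], [-0.3386, 0.2227, -0.9142], [0.7264, -0.5557, -0.4044]], 't': [0.2706, 0.3411, 0.4584]}
top {'fx': 523.2519, 'fy': 523.2519, 'cx': 325.1619, 'cy': 238.733, 'R': [[-0.0248, -0.9996, 0.0133], [-0.9865, 0.0224, -0.1622], [0.1618, -0.0171, -0.9867]], 't': [-0.1279, 0.6484, 1.014]}
```

View pics/scene0.png

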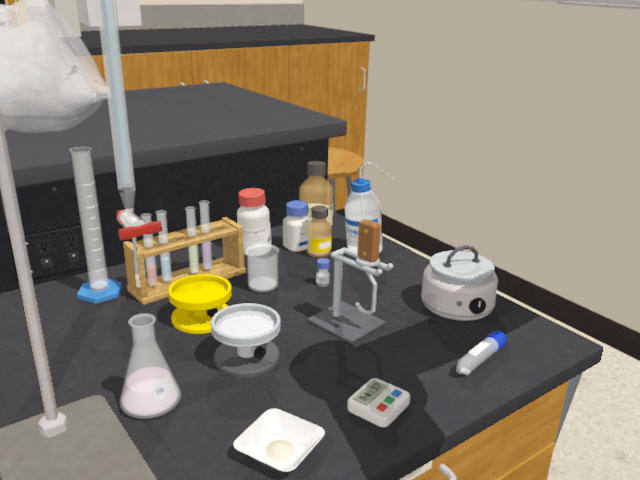

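View pics/top0.png

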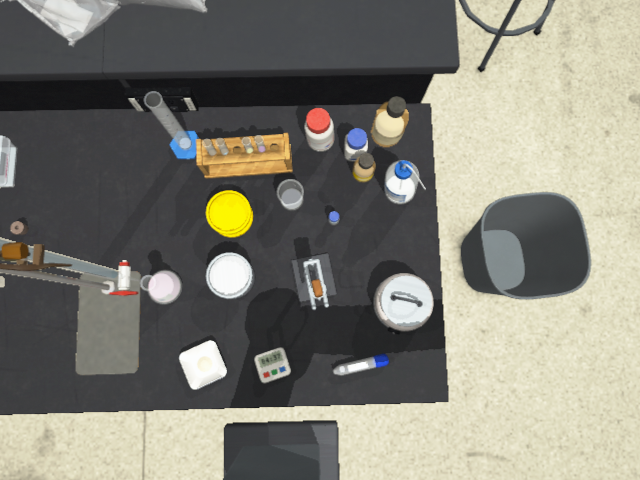

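The scene picture shows the silver stand's collar at (246,325), the yellow look-alike at (201,300), the rack and lifter at (360,270), and the bath with lid at (460,275). In the top picture they are at (230,275), (229,214), (315,282) and (404,300). The candidates for the stand are silver (246,325) and yellow (201,300). Silver it is, because the yellow one is named as a look-alike. I'll check this in an enlarged crop.

Run:
```python
import cv2,numpy as np
s=cv2.imread("pics/scene0.png");t=cv2.imread("pics/top0.png")
def c(im,u,v,w,h,z):return cv2.resize(im[v:v+h,u:u+w],None,fx=z,fy=z,interpolation=cv2.INTER_CUBIC)
A=np.hstack([c(s,310,210,88,100,3),c(s,418,235,88,100,3),c(s,203,290,88,100,3)])
B=np.hstack([c(t,285,245,66,75,4),c(t,370,262,66,75,4),c(t,197,240,66,75,4)])
cv2.imwrite("pics/crop1.png",np.vstack([A,B]))
```

```text
(no output)
```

View pics/crop1.png

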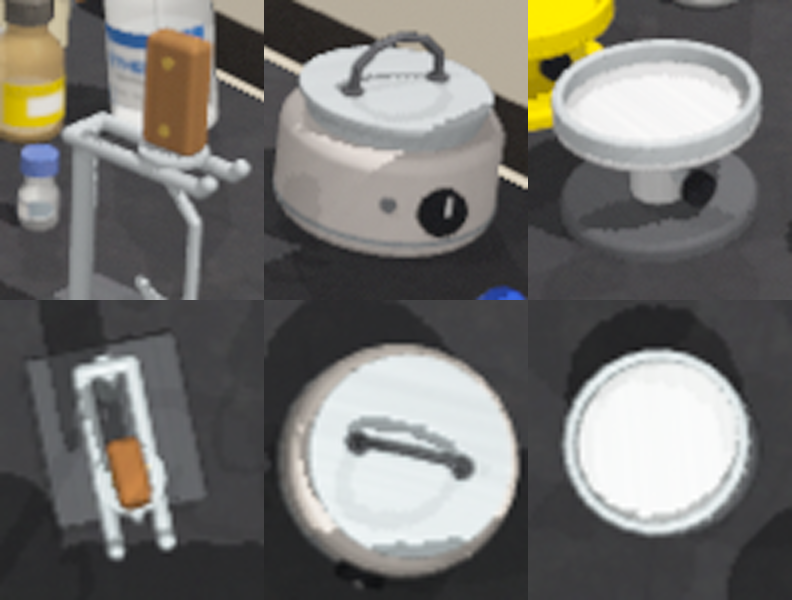

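The crop confirms the silver stand (top view rim centre about (229,275)), the lifter with its brown handle hanging in the rack, and the lid's loop feet at top-view (393,297) and (420,303).

```bash
cat > h.py <<'E'
import cv2,numpy as np
from plant import env,cams
def ray(c,p):
    R=np.array(c["R"]);t=np.array(c["t"])
    d=R.T@np.array([(p[0]-c["cx"])/c["fx"],(p[1]-c["cy"])/c["fy"],1]);return -R.T@t,d/np.linalg.norm(d)
def plane(c,p,z):
    o,d=ray(c,p);return o+d*(z-o[2])/d[2]
def tri(obs):
    A=np.zeros((3,3));b=np.zeros(3);rs=[ray(*o) for o in obs]
    for o,d in rs:
        M=np.eye(3)-np.outer(d,d);A+=M;b+=M@o
    X=np.linalg.solve(A,b);return X,[round(1000*np.linalg.norm((np.eye(3)-np.outer(d,d))@(X-o)),1) for o,d in rs]
def proj(c,X):
    x=np.array(c["R"])@X+c["t"];return c["fx"]*x[0]/x[2]+c["cx"],c["fy"]*x[1]/x[2]+c["cy"]
E
python3 - <<'E'
from h import *
np.set_printoptions(precision=4,suppress=True)
S,T=cams.camera_info("scene"),cams.camera_info("top")
im={n:cv2.imread(f"pics/{n}0.png") for n in("scene","top")}
def brown(n,x,y,r):
    h=cv2.cvtColor(im[n],cv2.COLOR_BGR2HSV);m=cv2.inRange(h,(5,110,40),(18,255,230));k=np.zeros_like(m);k[y-r:y+r,x-r:x+r]=255
    m&=k;c=max(cv2.findContours(m,0,2)[0],key=cv2.contourArea);r=cv2.minAreaRect(c);print(n,r);return r[0]
X=tri([(S,brown("scene",369,240,25)),(T,brown("top",317,288,16))]);print("grip",X)
print("crown",tri([(S,(466.7,248.3)),(T,(406.5,300.0))]))
def ell(n,box,th):
    x,y,w,h=box;g=cv2.cvtColor(im[n],cv2.COLOR_BGR2GRAY)[y:y+h,x:x+w]
    c=max(cv2.findContours((g>th).astype(np.uint8),0,1)[0],key=cv2.contourArea)
    c=cv2.convexHull(c);e=cv2.fitEllipse(c);print(n,e,x,y);return e[0][0]+x,e[0][1]+y
st=ell("top",(200,245,60,60),120)
print("stand top z .06..0.137",[plane(T,st,z) for z in(.06,.095,.13)])
# scene outer rim: upper half of contour plus left/right
print("standtri",tri([(S,(246,321.7)),(T,st)]))
f=[plane(T,p,.080) for p in((393,297),(420,303.25))];print("feet",f,np.degrees(np.arctan2(*(f[0]-f[1])[1::-1])))
e=[plane(T,p,.111) for p in((314,307.5),(327,305.5),(305.5,261.75),(318.75,260))];print("prongs",e)
d=(e[2]+e[3]-e[0]-e[1])/2;print("rackyaw",np.degrees(np.arctan2(d[1],d[0])),np.linalg.norm(d))
E
```

```text
scene ((368.6674499511719, 240.48419189453125), (20.59571075439453, 40.76333236694336), 2.726311206817627)
top ((316.7735595703125, 287.7075500488281), (17.170068740844727, 7.966911792755127), 74.05460357666016)
grip (array([ 0.539 , -0.1245,  0.1469]), [np.float64(0.6), np.float64(0.6)])
crown (array([ 0.5121, -0.2977,  0.102 ]), [np.float64(3.8), np.float64(3.8)])
top ((28.896411895751953, 30.12792205810547), (46.04728698730469, 46.72006607055664), 79.2132797241211) 200 245
stand top z .06..0.137 [array([0.5748, 0.0512, 0.06  ]), array([0.5714, 0.0453, 0.095 ]), array([0.5679, 0.0395, 0.13  ])]
standtri (array([0.5749, 0.0514, 0.0582]), [np.float64(0.2), np.float64(0.2)])
feet [array([ 0.5223, -0.2728,  0.08  ]), array([ 0.5089, -0.3251,  0.08  ])] 75.60247106531382
prongs [array([ 0.5047, -0.118 ,  0.111 ]), array([ 0.5079, -0.1426,  0.111 ]), array([ 0.592 , -0.1035,  0.111 ]), array([ 0.5948, -0.129 ,  0.111 ])]
rackyaw 9.137317376158222 0.08823087716313233
```

Call:
carry_out([
  {"tx": 0.02,"ty": 0.025,"tz": 0.005,"az": -1.0},
  {"tx": 0.024,"ty": 0.03,"tz": 0.004,"az": -1.0},
  {"tx": 0.024,"ty": 0.03,"tz": 0.004,"az": -1.0},
  {"tx": 0.024,"ty": 0.03,"tz": 0.004,"az": -1.0},
  {"tx": 0.024,"ty": 0.03,"tz": 0.004,"az": -0.6},
  {"tx": 0.024,"ty": 0.03,"tz": 0.004},
  {"tx": 0.024,"ty": 0.03,"tz": 0.004},
  {"tx": 0.024,"ty": 0.03,"tz": 0.004},
])

```text
invalid input
```

Call:
carry_out([
  {"tx": 0.024,"ty": 0.03,"tz": 0.004},
  {"tx": 0.024,"ty": 0.03,"tz": 0.004},
  {"tx": 0.024,"ty": 0.03,"tz": 0.004},
  {"tx": 0.024,"ty": 0.03,"tz": 0.004},
  {"tx": 0.024,"ty": 0.03,"tz": 0.004},
  {"tx": 0.024,"ty": 0.03,"tz": 0.004},
  {"tx": 0.02,"ty": 0.025},
  {"tx": 0.01,"ty": 0.01},
])

```text
invalid input
```

Run:
```python
from h import *
s=env.state();print(s["time_s"],np.round(s["position"],4),np.round(s["orientation"],3).tolist(),np.round(s["joint_positions"],2))
c=cams.camera_info("wrist");im=cams.read_camera("wrist");cv2.imwrite("pics/w1.png",im[:,:,::-1])
print({k:np.round(v,4).tolist() for k,v in c.items()})
for n,X in dict(grip=(.539,-.1245,.175),crown=(.513,-.298,.103),stand=(.575,.051,.058)).items():print(n,np.round(proj(c,np.array(X)),0))
```

```text
0.1 [ 0.1525 -0.6056  0.2305] [[0.97, 0.244, -0.0], [0.244, -0.97, 0.001], [-0.0, -0.001, -1.0]] [ 1.26  0.41 -0.01  1.6   0.01  1.13 -0.08]
{'fx': 339.9807, 'fy': 339.9807, 'cx': 324.2567, 'cy': 237.679, 'R': [[0.2455, -0.9694, -0.0017], [-0.9155, -0.2325, 0.3283], [-0.3187, -0.079, -0.9446]], 't': [-0.6228, -0.0428, 0.3817]}
grip [-1984. -2568.]
crown [-165. -725.]
stand [ -969. -1130.]
```

View pics/w1.png

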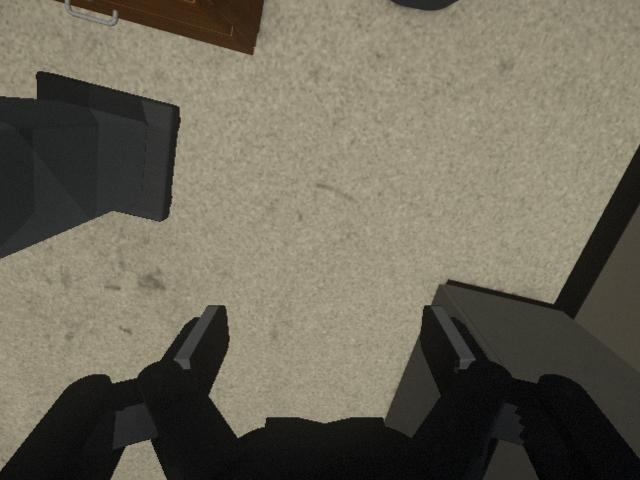

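The wrist picture shows only the floor, because the moves were refused. I'll give all the fields this time.

Call:
carry_out([
  {"claw": 0.085,"tx": 0.02,"ty": 0.025,"tz": 0.005,"ax": 0,"ay": 0,"az": -1.0},
  {"claw": 0.085,"tx": 0.024,"ty": 0.03,"tz": 0.005,"ax": 0,"ay": 0,"az": -1.0},
  {"claw": 0.085,"tx": 0.024,"ty": 0.03,"tz": 0.005,"ax": 0,"ay": 0,"az": -1.0},
  {"claw": 0.085,"tx": 0.024,"ty": 0.03,"tz": 0.005,"ax": 0,"ay": 0,"az": -1.0},
  {"claw": 0.085,"tx": 0.024,"ty": 0.03,"tz": 0.005,"ax": 0,"ay": 0,"az": -0.6},
  {"claw": 0.085,"tx": 0.024,"ty": 0.03,"tz": 0.005,"ax": 0,"ay": 0,"az": 0},
  {"claw": 0.085,"tx": 0.024,"ty": 0.03,"tz": 0.005,"ax": 0,"ay": 0,"az": 0},
  {"claw": 0.085,"tx": 0.024,"ty": 0.03,"tz": 0.005,"ax": 0,"ay": 0,"az": 0},
], grip_force=40)

```text
time_s: 0.95
position: [0.3413, -0.3696, 0.2714]
orientation: [[0.986, 0.166, -0.0], [0.166, -0.986, -0.0], [-0.0, 0.0, -1.0]]
wrist_force: [0.2, 0.4, 0.8]
opening: 0.994
grip_force: 0.0
```

Call:
carry_out([
  {"claw": 0.085,"tx": 0.028,"ty": 0.035,"tz": 0,"ax": 0,"ay": 0,"az": 0},
  {"claw": 0.085,"tx": 0.028,"ty": 0.035,"tz": 0,"ax": 0,"ay": 0,"az": 0},
  {"claw": 0.085,"tx": 0.028,"ty": 0.035,"tz": 0,"ax": 0,"ay": 0,"az": 0},
  {"claw": 0.085,"tx": 0.028,"ty": 0.035,"tz": 0,"ax": 0,"ay": 0,"az": 0},
  {"claw": 0.085,"tx": 0.028,"ty": 0.035,"tz": 0,"ax": 0,"ay": 0,"az": 0},
  {"claw": 0.085,"tx": 0.028,"ty": 0.035,"tz": 0,"ax": 0,"ay": 0,"az": 0},
  {"claw": 0.085,"tx": 0.02,"ty": 0.025,"tz": 0,"ax": 0,"ay": 0,"az": 0},
  {"claw": 0.085,"tx": 0.01,"ty": 0.011,"tz": 0,"ax": 0,"ay": 0,"az": 0},
])

```text
time_s: 1.75
position: [0.5401, -0.1215, 0.271]
orientation: [[0.985, 0.17, 0.0], [0.17, -0.985, 0.001], [0.0, -0.001, -1.0]]
wrist_force: [0.6, -0.2, -0.1]
opening: 0.996
grip_force: 0.0
```

Run:
```python
from h import *
s=env.state();print(s["time_s"],np.round(s["position"],4),np.round(s["orientation"],3).tolist(),np.round(s["joint_positions"],2))
c=cams.camera_info("wrist");im=cams.read_camera("wrist");cv2.imwrite("pics/w1.png",im[:,:,::-1])
np.save("w1.npy",c,allow_pickle=True)
for n,X in dict(grip=(.539,-.1245,.175),crown=(.513,-.298,.103),stand=(.575,.051,.058)).items():print(n,np.round(proj(c,np.array(X)),0))
```

```text
1.75 [ 0.5401 -0.1215  0.271 ] [[0.985, 0.17, 0.0], [0.17, -0.985, 0.001], [0.0, -0.001, -1.0]] [ 0.42  0.28 -0.36  1.7   0.1   1.18 -1.36]
grip [330. 243.]
crown [495. 270.]
stand [164. 142.]
```

View pics/w1.png

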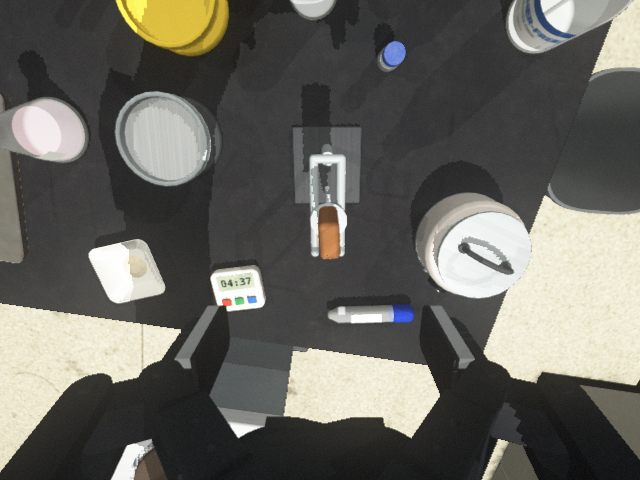

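The wrist picture shows the lifter handle's top at (329,235), the rack prongs parallel to the image's vertical axis, the lid's loop feet at (462,249) and (509,270), and the stand's rim at about (163,138).

Run:
```python
from h import *
np.set_printoptions(precision=4,suppress=True)
S,T=cams.camera_info("scene"),cams.camera_info("top");W=np.load("w1.npy",allow_pickle=True).item()
w=cv2.imread("pics/w1.png");h=cv2.cvtColor(w,cv2.COLOR_BGR2HSV);g=cv2.cvtColor(w,cv2.COLOR_BGR2GRAY)
m=cv2.inRange(h,(5,110,40),(18,255,230));m[:,:300]=0;m[:,360:]=0;m[300:]=0
c=max(cv2.findContours(m,0,2)[0],key=cv2.contourArea);r=cv2.minAreaRect(c);print(r)
print("grip",tri([(S,(368.67,240.48)),(T,(316.77,287.7)),(W,r[0])]))
# stand rim
b=g[80:200,100:225];k=(b>75).astype(np.uint8);c=max(cv2.findContours(k,0,1)[0],key=cv2.contourArea);e=cv2.fitEllipse(cv2.convexHull(c));print(e)
ws=(e[0][0]+100,e[0][1]+80)
print("stand",tri([(T,(228.9,275.13)),(W,ws)]))
for n,C,im,(x,y,ww,hh) in(("top",T,cv2.imread("pics/top0.png"),(388,290,38,20)),("w",W,w,(452,236,64,44))):
    gg=cv2.cvtColor(im,cv2.COLOR_BGR2GRAY)[y:y+hh,x:x+ww]
    k=(gg<100).astype(np.uint8);c=max(cv2.findContours(k,0,1)[0],key=cv2.contourArea);r=cv2.minAreaRect(c);print(n,r,x,y)
    v=cv2.boxPoints(r)+(x,y);print(v.tolist())
    k=(im[y:y+hh,x:x+ww]);cv2.imwrite(f"pics/z_{n}.png",cv2.resize(k,None,fx=10,fy=10,interpolation=cv2.INTER_CUBIC))
# lid flange top ellipse in wrist
b=g[205:300,435:535];k=(b>150).astype(np.uint8);k=cv2.morphologyEx(k,3,np.ones((9,9)));cc=max(cv2.findContours(k,0,1)[0],key=cv2.contourArea);e=cv2.fitEllipse(cv2.convexHull(cc));print("lid w",e)
print("lidcentre",plane(W,(e[0][0]+435,e[0][1]+205),.075))
a,b=[plane(W,p,.078) for p in((462,249),(509,270))];print("feet",a,b,np.degrees(np.arctan2(*(a-b)[1::-1])))
a=cv2.imread("pics/z_top.png");b=cv2.imread("pics/z_w.png");o=np.zeros((600,660,3),np.uint8);o[:200,:380]=a;o[:0]=0;hh=min(400,b.shape[0]);o[200:200+hh,:640]=b[:hh];cv2.imwrite("pics/z.png",o)
```

```text
((328.5, 232.5), (51.0, 21.0), 90.0)
grip (array([ 0.5384, -0.1241,  0.1474]), [np.float64(0.6), np.float64(0.9), np.float64(0.6)])
((62.570892333984375, 58.03807067871094), (89.33685302734375, 102.22030639648438), 132.03759765625)
stand (array([0.5769, 0.0537, 0.0521]), [np.float64(1.7), np.float64(1.7)])
top ((11.571065902709961, 7.5050764083862305), (17.17053985595703, 4.061081886291504), 4.085616588592529) 388 290
[[390.862943649292, 298.9187812805176], [391.1522846221924, 294.8680205345154], [408.27918815612793, 296.0913715362549], [407.98984718322754, 300.1421318054199]]
w ((24.020000457763672, 19.639999389648438), (38.79999923706055, 8.199999809265137), 36.86989974975586) 452 236
[[458.040002822876, 247.27999782562256], [462.9600009918213, 240.7200002670288], [494.0, 264.0], [489.0800018310547, 270.55999755859375]]
lid w ((52.20268630981445, 50.2935905456543), (107.21942138671875, 136.33143615722656), 100.41919708251953)
lidcentre [ 0.5184 -0.3012  0.075 ]
feet [ 0.5217 -0.2709  0.078 ] [ 0.507  -0.3282  0.078 ] 75.65086960284346
```

View pics/z.png

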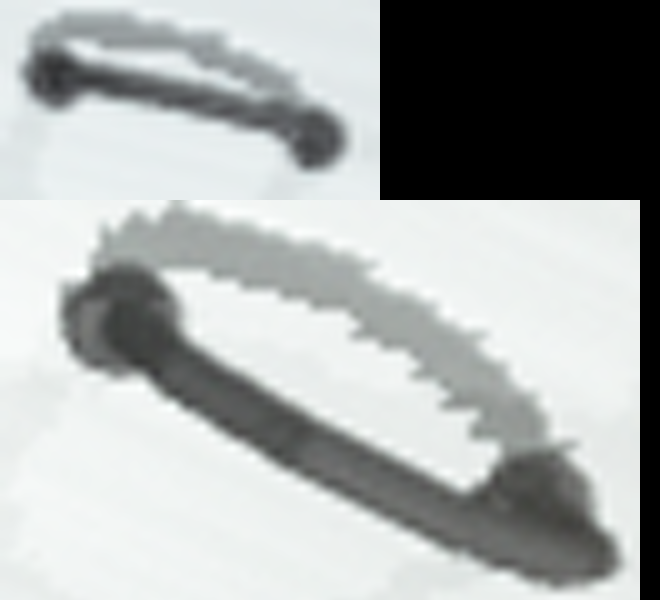

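The enlarged crop gives the loop's feet at (393.6,297.5) and (419.5,303.5) in the top view, and (464,248) and (506,266) in the wrist view. The bar runs straight between them. Now I grasp the lifter.

Call:
carry_out([
  {"claw": 0.085,"tx": 0,"ty": 0,"tz": -0.01,"ax": 0,"ay": 0,"az": 0},
  {"claw": 0.085,"tx": 0,"ty": 0,"tz": -0.02,"ax": 0,"ay": 0,"az": 0},
  {"claw": 0.085,"tx": 0,"ty": 0,"tz": -0.01,"ax": 0,"ay": 0,"az": 0},
  {"claw": 0.085,"tx": 0,"ty": 0,"tz": 0,"ax": 0,"ay": 0,"az": 0},
])

```text
time_s: 2.2
position: [0.5368, -0.1266, 0.2294]
orientation: [[0.987, 0.164, -0.004], [0.164, -0.987, -0.0], [-0.004, -0.001, -1.0]]
wrist_force: [0.3, 0.3, -0.1]
opening: 0.997
grip_force: 0.0
```

Run:
```python
from h import *
np.set_printoptions(precision=4,suppress=True)
print(env.state()["position"])
T=cams.camera_info("top");W=np.load("w1.npy",allow_pickle=True).item()
for a,b in(((393.6,297.5),(464,247.8)),((419.5,303.5),(506,266))):
    print(tri([(T,a),(W,b)]),plane(T,a,.077),plane(W,b,.077))
```

```text
[ 0.5368 -0.1266  0.2294]
(array([ 0.5217, -0.275 ,  0.073 ]), [np.float64(0.1), np.float64(0.1)]) [ 0.5215 -0.2743  0.077 ] [ 0.523 -0.273  0.077]
(array([ 0.5091, -0.3256,  0.0739]), [np.float64(0.6), np.float64(0.6)]) [ 0.5086 -0.3246  0.077 ] [ 0.5106 -0.3241  0.077 ]
```

Call:
carry_out([
  {"claw": 0.085,"tx": 0.001,"ty": 0.001,"tz": -0.02,"ax": 0,"ay": 0,"az": 0},
  {"claw": 0.085,"tx": 0,"ty": 0.001,"tz": -0.025,"ax": 0,"ay": 0,"az": 0},
  {"claw": 0.085,"tx": 0,"ty": 0,"tz": -0.025,"ax": 0,"ay": 0,"az": 0},
  {"claw": 0.085,"tx": 0,"ty": 0,"tz": -0.02,"ax": 0,"ay": 0,"az": 0},
  {"claw": 0.085,"tx": 0,"ty": 0,"tz": -0.01,"ax": 0,"ay": 0,"az": 0},
  {"claw": 0.04,"tx": 0,"ty": 0,"tz": 0,"ax": 0,"ay": 0,"az": 0},
  {"claw": 0.02,"tx": 0,"ty": 0,"tz": 0,"ax": 0,"ay": 0,"az": 0},
  {"claw": 0.02,"tx": 0,"ty": 0,"tz": 0,"ax": 0,"ay": 0,"az": 0},
], grip_force=60)

```text
time_s: 3.0
position: [0.5405, -0.1233, 0.1326]
orientation: [[0.986, 0.165, 0.002], [0.165, -0.986, -0.0], [0.002, 0.001, -1.0]]
wrist_force: [-0.3, 0.7, -0.1]
opening: 0.507
grip_force: 0.0
```

Call:
carry_out([
  {"claw": 0.02,"tx": 0,"ty": 0,"tz": 0,"ax": 0,"ay": 0,"az": 0},
  {"claw": 0.02,"tx": 0,"ty": 0,"tz": 0,"ax": 0,"ay": 0,"az": 0},
])

```text
time_s: 3.2
position: [0.5401, -0.1232, 0.132]
orientation: [[0.986, 0.166, 0.001], [0.166, -0.986, -0.0], [0.001, 0.001, -1.0]]
wrist_force: [-0.0, -1.2, 1.8]
opening: 0.232
grip_force: 0.3
```

Call:
carry_out([
  {"claw": 0.005,"tx": 0,"ty": 0,"tz": 0,"ax": 0,"ay": 0,"az": 0},
  {"claw": 0.005,"tx": 0,"ty": 0,"tz": 0,"ax": 0,"ay": 0,"az": 0},
  {"claw": 0.005,"tx": 0,"ty": 0,"tz": 0,"ax": 0,"ay": 0,"az": 0},
])

```text
time_s: 3.5
position: [0.54, -0.1232, 0.1319]
orientation: [[0.986, 0.166, 0.001], [0.166, -0.986, -0.0], [0.001, 0.001, -1.0]]
wrist_force: [-1.2, -0.4, 5.4]
opening: 0.175
grip_force: 59.4
```

Call:
carry_out([
  {"claw": 0.005,"tx": 0,"ty": 0,"tz": 0.005,"ax": 0,"ay": 0,"az": 0},
  {"claw": 0.005,"tx": 0,"ty": 0,"tz": 0.015,"ax": 0,"ay": 0,"az": 0},
  {"claw": 0.005,"tx": 0,"ty": 0,"tz": 0.02,"ax": 0,"ay": 0,"az": 0},
  {"claw": 0.005,"tx": 0,"ty": 0,"tz": 0.02,"ax": 0,"ay": 0,"az": 0},
  {"claw": 0.005,"tx": 0,"ty": 0,"tz": 0.02,"ax": 0,"ay": 0,"az": 0},
  {"claw": 0.005,"tx": 0,"ty": 0,"tz": 0.02,"ax": 0,"ay": 0,"az": 0},
  {"claw": 0.005,"tx": 0,"ty": 0,"tz": 0.015,"ax": 0,"ay": 0,"az": 0},
  {"claw": 0.005,"tx": 0,"ty": 0,"tz": 0,"ax": 0,"ay": 0,"az": 0},
])

```text
time_s: 4.3
position: [0.5406, -0.123, 0.2482]
orientation: [[0.986, 0.166, 0.003], [0.166, -0.986, -0.001], [0.003, 0.001, -1.0]]
wrist_force: [0.6, -0.3, -1.7]
opening: 0.178
grip_force: 58.7
```

Call:
carry_out([
  {"claw": 0.005,"tx": -0.005,"ty": -0.012,"tz": 0,"ax": 0,"ay": 0,"az": -2},
  {"claw": 0.005,"tx": -0.01,"ty": -0.025,"tz": 0,"ax": 0,"ay": 0,"az": -4},
  {"claw": 0.005,"tx": -0.01,"ty": -0.03,"tz": 0,"ax": 0,"ay": 0,"az": -4},
  {"claw": 0.005,"tx": -0.01,"ty": -0.03,"tz": 0,"ax": 0,"ay": 0,"az": -4},
  {"claw": 0.005,"tx": -0.01,"ty": -0.03,"tz": 0,"ax": 0,"ay": 0,"az": -4},
  {"claw": 0.005,"tx": -0.01,"ty": -0.025,"tz": 0,"ax": 0,"ay": 0,"az": -4},
  {"claw": 0.005,"tx": -0.007,"ty": -0.015,"tz": 0,"ax": 0,"ay": 0,"az": -1.6},
  {"claw": 0.005,"tx": 0,"ty": 0,"tz": 0,"ax": 0,"ay": 0,"az": 0},
])

```text
time_s: 5.1
position: [0.4758, -0.2927, 0.2456]
orientation: [[0.969, -0.248, -0.002], [-0.248, -0.969, -0.0], [-0.001, 0.001, -1.0]]
wrist_force: [-0.3, 0.6, -2.2]
opening: 0.177
grip_force: 58.6
```

```bash
cat > look.py <<'E'
from h import *
import sys
np.set_printoptions(precision=4,suppress=True)
def grip(tag):
    s=env.state();print(s["time_s"],np.round(s["position"],4),np.round(np.degrees(np.arctan2(s["orientation"][1][0],s["orientation"][0][0])),2),np.round(s["wrist_force"],1))
    obs=[]
    for n in("scene","top"):
        im=cams.read_camera(n)[:,:,::-1].copy();cv2.imwrite(f"pics/{n}_{tag}.png",im)
        c=cams.camera_info(n);print(n,"tcp",np.round(proj(c,np.array(s["position"])),1))
if __name__=="__main__":grip(sys.argv[1])
E
python3 look.py a
python3 - <<'E'
import cv2,numpy as np
a=cv2.imread("pics/scene_a.png")[150:350,320:560];b=cv2.imread("pics/top_a.png")[220:370,300:480]
z=lambda i:cv2.resize(i,(400,333),interpolation=cv2.INTER_CUBIC)
cv2.imwrite("pics/za.png",np.hstack([z(a),z(b)]))
E
```

```text
5.1 [ 0.4758 -0.2927  0.2456] -14.34 [-0.3  0.6 -2.2]
scene tcp [493.  164.5]
top tcp [420.8 320. ]
```

View pics/za.png

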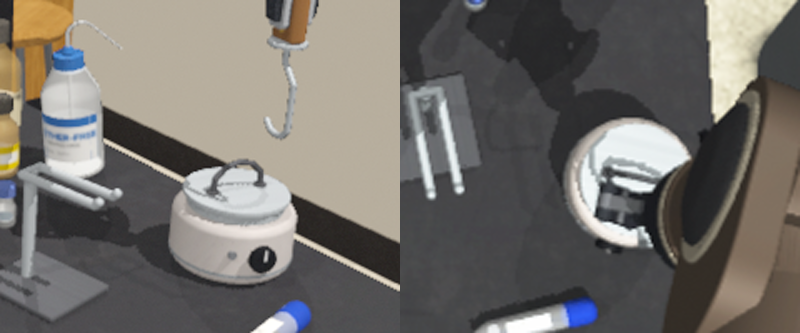

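The crop shows the hook hanging free, its bottom at scene (487,232) and its tip at (480,222). The lid is undisturbed.

Run:
```python
from h import *
S=cams.camera_info("scene");p=np.array([.4758,-.2927,.2456]);a=np.radians(-14.3);u=np.array([np.cos(a),np.sin(a),0]);v=np.array([-u[1],u[0],0])
for dx in(-.003,0,.003):
    g=p+dx*u+[0,0,.015]
    for n,x,z in(("tipTop",.015,-.103),("bottom",0,-.117),("seat",0,-.111),("shank",-.015,-.09),("guardbottom",0,-.032)):print(dx,n,np.round(proj(S,g+x*u+np.array([0,0,z])),1))
im=cv2.imread("pics/scene_a.png");hs=im[170:240,470:510];g=cv2.cvtColor(hs,cv2.COLOR_BGR2LAB).astype(int)
bg=np.median(g.reshape(-1,3),0);m=np.abs(g-bg).sum(2)>18
for r in range(22,66,2):
    c=np.where(m[r])[0]; print(170+r,(c+470).tolist())
```

```text
-0.003 tipTop [480.2 219.9]
-0.003 bottom [485.  232.4]
-0.003 seat [485.5 228.7]
-0.003 shank [493.6 218.9]
-0.003 guardbottom [492.7 176.8]
0 tipTop [479.  219.2]
0 bottom [483.8 231.7]
0 seat [484.3 227.9]
0 shank [492.4 218.1]
0 guardbottom [491.4 176.2]
0.003 tipTop [477.8 218.5]
0.003 bottom [482.6 230.9]
0.003 seat [483.1 227.2]
0.003 shank [491.1 217.4]
0.003 guardbottom [490.1 175.5]
192 [491, 492, 493, 494, 495]
194 [491, 492, 493, 494, 495]
196 [492, 494, 495, 496]
198 [493, 494, 495, 496, 497]
200 [493, 494, 495, 496, 497]
202 [493, 494, 495, 497]
204 [493, 494, 495]
206 [493, 494, 495]
208 [493, 494, 495]
210 [492, 493, 494, 496]
212 [492, 493, 494]
214 [492, 493, 494]
216 [492, 493, 494]
218 [491, 492, 493, 495]
220 [479, 480, 481, 491, 492, 493]
222 [478, 479, 480, 481, 482, 491, 492, 493]
224 [478, 479, 480, 481, 482, 490, 491, 492]
226 [479, 480, 481, 482, 483, 490, 491, 492, 494]
228 [480, 481, 483, 484, 485, 490, 491, 492]
230 [482, 483, 484, 485, 487, 488, 489, 490, 491, 492, 493]
232 [484, 485, 486, 487, 488, 489, 490, 491]
234 []
```

Call:
carry_out([
  {"claw": 0.005,"tx": 0.001,"ty": 0.0025,"tz": -0.008,"ax": 0,"ay": 0,"az": 0},
  {"claw": 0.005,"tx": 0,"ty": 0,"tz": -0.015,"ax": 0,"ay": 0,"az": 0},
  {"claw": 0.005,"tx": 0,"ty": 0,"tz": -0.015,"ax": 0,"ay": 0,"az": 0},
  {"claw": 0.005,"tx": 0,"ty": 0,"tz": -0.015,"ax": 0,"ay": 0,"az": 0},
  {"claw": 0.005,"tx": 0,"ty": 0,"tz": -0.008,"ax": 0,"ay": 0,"az": 0},
  {"claw": 0.005,"tx": 0,"ty": 0,"tz": 0,"ax": 0,"ay": 0,"az": 0},
  {"claw": 0.005,"tx": 0,"ty": 0,"tz": 0,"ax": 0,"ay": 0,"az": 0},
])

```text
time_s: 5.9
position: [0.4792, -0.287, 0.1855]
orientation: [[0.97, -0.242, 0.0], [-0.242, -0.97, 0.0], [0.0, -0.0, -1.0]]
wrist_force: [0.1, 0.2, -1.2]
opening: 0.175
grip_force: 58.6
```

```bash
python3 look.py b
python3 - <<'E'
import cv2,numpy as np
a=cv2.imread("pics/scene_b.png")[200:320,410:530]
cv2.imwrite("pics/zb.png",cv2.resize(a,(600,600),interpolation=cv2.INTER_CUBIC))
E
```

```text
5.9 [ 0.4792 -0.287   0.1855] -13.99 [ 0.1  0.2 -1.2]
scene tcp [483.  204.9]
top tcp [410.8 318.5]
```

View pics/zb.png

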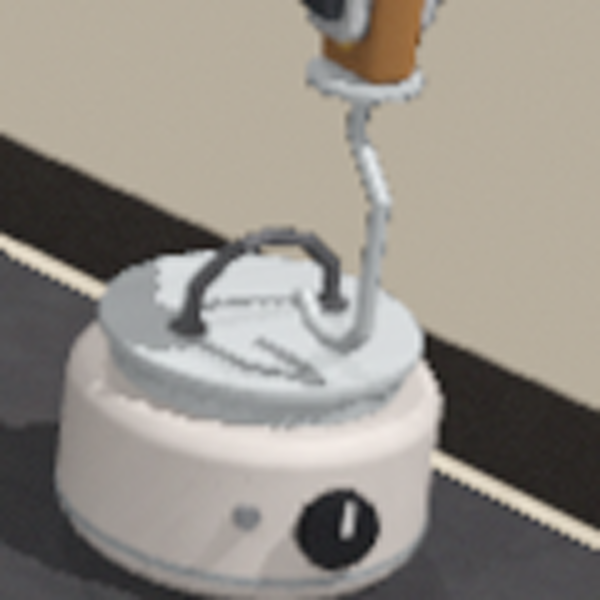

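The hook's tip is at crop (305,293), in front of the loop, with the crown at (285,235). It's at a good height. I'll trim it sideways and let it settle.

Call:
carry_out([
  {"claw": 0.005,"tx": 0,"ty": 0,"tz": 0,"ax": 0,"ay": 0,"az": 0},
  {"claw": 0.005,"tx": 0,"ty": 0,"tz": 0,"ax": 0,"ay": 0,"az": 0},
  {"claw": 0.005,"tx": 0,"ty": 0,"tz": 0,"ax": 0,"ay": 0,"az": 0},
])

```text
time_s: 6.3
position: [0.4788, -0.2877, 0.1856]
orientation: [[0.97, -0.243, 0.0], [-0.243, -0.97, -0.0], [0.001, 0.0, -1.0]]
wrist_force: [0.3, -0.1, -2.3]
opening: 0.18
grip_force: 58.6
```

Call:
carry_out([
  {"claw": 0.005,"tx": 0,"ty": 0,"tz": 0,"ax": 0,"ay": 0,"az": 0},
  {"claw": 0.005,"tx": 0,"ty": 0,"tz": 0,"ax": 0,"ay": 0,"az": 0},
])

```text
time_s: 6.5
position: [0.4787, -0.2876, 0.1854]
orientation: [[0.97, -0.243, 0.0], [-0.243, -0.97, -0.0], [0.0, 0.0, -1.0]]
wrist_force: [0.2, -0.3, -1.9]
opening: 0.182
grip_force: 58.6
```

Run:
```python
from h import *
np.set_printoptions(precision=4,suppress=True)
S,T=cams.camera_info("scene"),cams.camera_info("top");W=np.load("w1.npy",allow_pickle=True).item()
for a,b,c in(((393.6,297.5),(464,247.8),(447.6,264.8)),((419.5,303.5),(506,266),(476.8,260.4))):
    print(tri([(T,a),(W,b),(S,c)]),plane(S,c,.077))
# hook: tip & bottom in scene, compare prediction
p=np.array([.4790,-.2872,.1855]);a=np.radians(-14);u=np.array([np.cos(a),np.sin(a),0])
g=p-.002*u+[0,0,.0145]
for n,x,z in(("tipTop",.015,-.103),("bottom",0,-.117),("shank",-.015,-.09),("crank",-.015,-.063)):
    print(n,(np.array(proj(S,g+x*u+np.array([0,0,z])))-(410,200))*5)
print((np.array(proj(S,np.array([.5155,-.3,.106])))-(410,200))*5)
```

```text
(array([ 0.5219, -0.2745,  0.0755]), [np.float64(0.3), np.float64(0.8), np.float64(0.6)]) [ 0.5201 -0.2731  0.077 ]
(array([ 0.5088, -0.3259,  0.0747]), [np.float64(0.8), np.float64(1.0), np.float64(1.3)]) [ 0.5055 -0.3236  0.077 ]
tipTop [303.7152 285.065 ]
bottom [327.0001 347.3103]
shank [367.977  286.0149]
crank [379.7483 201.5291]
[269.3073 223.8439]
```

Call:
carry_out([
  {"claw": 0.005,"tx": -0.0006,"ty": -0.0024,"tz": -0.0025,"ax": 0,"ay": 0,"az": 0},
  {"claw": 0.005,"tx": 0,"ty": 0,"tz": 0,"ax": 0,"ay": 0,"az": 0},
  {"claw": 0.005,"tx": 0.0058,"ty": -0.0014,"tz": 0,"ax": 0,"ay": 0,"az": 0},
  {"claw": 0.005,"tx": 0.0058,"ty": -0.0014,"tz": 0,"ax": 0,"ay": 0,"az": 0},
  {"claw": 0.005,"tx": 0.0058,"ty": -0.0014,"tz": 0,"ax": 0,"ay": 0,"az": 0},
  {"claw": 0.005,"tx": 0,"ty": 0,"tz": 0,"ax": 0,"ay": 0,"az": 0},
])

```text
time_s: 7.1
position: [0.4966, -0.2941, 0.1827]
orientation: [[0.97, -0.242, 0.001], [-0.242, -0.97, 0.0], [0.001, -0.0, -1.0]]
wrist_force: [0.5, -1.0, -1.4]
opening: 0.175
grip_force: 58.6
```

Call:
carry_out([
  {"claw": 0.005,"tx": 0.0058,"ty": -0.0014,"tz": 0,"ax": 0,"ay": 0,"az": 0},
  {"claw": 0.005,"tx": 0.0058,"ty": -0.0014,"tz": 0,"ax": 0,"ay": 0,"az": 0},
  {"claw": 0.005,"tx": 0.0058,"ty": -0.0014,"tz": 0,"ax": 0,"ay": 0,"az": 0},
  {"claw": 0.005,"tx": 0.004,"ty": -0.001,"tz": 0,"ax": 0,"ay": 0,"az": 0},
  {"claw": 0.005,"tx": 0,"ty": 0,"tz": 0,"ax": 0,"ay": 0,"az": 0},
  {"claw": 0.005,"tx": 0,"ty": 0,"tz": 0,"ax": 0,"ay": 0,"az": 0},
])

```text
time_s: 7.7
position: [0.5168, -0.2993, 0.1827]
orientation: [[0.97, -0.243, -0.0], [-0.243, -0.97, 0.0], [-0.0, -0.0, -1.0]]
wrist_force: [-0.5, -0.1, -1.2]
opening: 0.179
grip_force: 58.6
```

Call:
carry_out([
  {"claw": 0.005,"tx": 0,"ty": 0,"tz": 0.005,"ax": 0,"ay": 0,"az": 0},
  {"claw": 0.005,"tx": 0,"ty": 0,"tz": 0.004,"ax": 0,"ay": 0,"az": 0},
  {"claw": 0.005,"tx": 0,"ty": 0,"tz": 0.002,"ax": 0,"ay": 0,"az": 0},
  {"claw": 0.005,"tx": 0,"ty": 0,"tz": 0.001,"ax": 0,"ay": 0,"az": 0},
  {"claw": 0.005,"tx": 0,"ty": 0,"tz": 0.001,"ax": 0,"ay": 0,"az": 0},
  {"claw": 0.005,"tx": 0,"ty": 0,"tz": 0,"ax": 0,"ay": 0,"az": 0},
])

```text
time_s: 8.3
position: [0.5168, -0.2994, 0.1957]
orientation: [[0.97, -0.243, -0.0], [-0.243, -0.97, 0.0], [-0.0, 0.0, -1.0]]
wrist_force: [-0.1, 0.3, -1.0]
opening: 0.176
grip_force: 58.5
```

Call:
carry_out([
  {"claw": 0.005,"tx": 0,"ty": 0,"tz": 0.001,"ax": 0,"ay": 0,"az": 0},
  {"claw": 0.005,"tx": 0,"ty": 0,"tz": 0.001,"ax": 0,"ay": 0,"az": 0},
  {"claw": 0.005,"tx": 0,"ty": 0,"tz": 0.001,"ax": 0,"ay": 0,"az": 0},
  {"claw": 0.005,"tx": 0,"ty": 0,"tz": 0,"ax": 0,"ay": 0,"az": 0},
  {"claw": 0.005,"tx": 0,"ty": 0,"tz": 0,"ax": 0,"ay": 0,"az": 0},
])

```text
time_s: 8.8
position: [0.5168, -0.2994, 0.1987]
orientation: [[0.97, -0.243, -0.0], [-0.243, -0.97, 0.0], [-0.0, 0.0, -1.0]]
wrist_force: [0.5, -0.3, -4.9]
opening: 0.176
grip_force: 58.5
```

Call:
carry_out([
  {"claw": 0.005,"tx": 0,"ty": 0,"tz": 0.001,"ax": 0,"ay": 0,"az": 0},
  {"claw": 0.005,"tx": 0,"ty": 0,"tz": 0.001,"ax": 0,"ay": 0,"az": 0},
  {"claw": 0.005,"tx": 0,"ty": 0,"tz": 0.001,"ax": 0,"ay": 0,"az": 0},
  {"claw": 0.005,"tx": 0,"ty": 0,"tz": 0.001,"ax": 0,"ay": 0,"az": 0},
  {"claw": 0.005,"tx": 0,"ty": 0,"tz": 0,"ax": 0,"ay": 0,"az": 0},
  {"claw": 0.005,"tx": 0,"ty": 0,"tz": 0,"ax": 0,"ay": 0,"az": 0},
])

```text
time_s: 9.4
position: [0.5169, -0.2994, 0.2029]
orientation: [[0.97, -0.243, 0.0], [-0.243, -0.97, -0.0], [0.0, 0.0, -1.0]]
wrist_force: [0.6, 0.6, -4.8]
opening: 0.177
grip_force: 58.5
```

```bash
python3 look.py c
python3 - <<'E'
import cv2,numpy as np
a=cv2.imread("pics/scene_c.png")[200:320,410:530]
b=cv2.imread("pics/scene_b.png")[200:320,410:530]
z=lambda i:cv2.resize(i,(400,400),interpolation=cv2.INTER_CUBIC)
cv2.imwrite("pics/zc.png",np.hstack([z(b),z(a)]))
E
```

```text
9.4 [ 0.5169 -0.2994  0.2029] -14.06 [ 0.6  0.6 -4.8]
scene tcp [470.3 184.8]
top tcp [418.6 296.1]
```

View pics/zc.png

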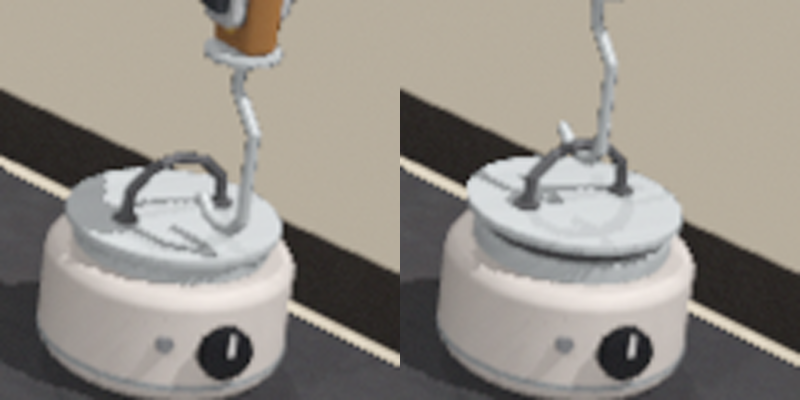

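The lid hangs just clear, with the hook under the loop. It looks 1–3° low on the left side (+y), so I'll measure the tilt from the two frames.

```bash
cat > tilt.py <<'E'
from h import *
def lid(f,box):
    x,y,w,h=box;im=cv2.resize(cv2.imread(f)[y:y+h,x:x+w],None,fx=4,fy=4,interpolation=cv2.INTER_CUBIC);l=cv2.cvtColor(im,cv2.COLOR_BGR2LAB)
    m=((l[:,:,2]<128)&(l[:,:,0]>120)).astype(np.uint8);m=cv2.morphologyEx(m,2,np.ones((9,9)));c=max(cv2.findContours(m,0,1)[0],key=cv2.contourArea)
    hl=cv2.convexHull(c)[:,0];L=hl[hl[:,0].argmin()]/4+(x,y);R=hl[hl[:,0].argmax()]/4+(x,y);e=cv2.fitEllipse(cv2.convexHull(c))
    print(f,"L",L,"R",R,"deg",np.degrees(np.arctan2(R[1]-L[1],R[0]-L[0])),e)
    d=((l[:,:,0]<110)&(m==0)).astype(np.uint8)
if __name__=="__main__":
    for k in "bc":
        lid(f"pics/scene_{k}.png",(422,240,75,45))
E
python3 tilt.py
```

```text
pics/scene_b.png L [429.75 263.75] R [494.5 266.5] deg 2.4319499459175797 ((160.06967163085938, 108.94062042236328), (138.146240234375, 262.503173828125), 97.05113220214844)
pics/scene_c.png L [446.5 271. ] R [494.25 265.5 ] deg -6.5705583716408835 ((191.07041931152344, 103.48372650146484), (160.12940979003906, 191.01193237304688), 98.73606872558594)
```

Run:
```python
from h import *
b,c=[cv2.resize(cv2.imread(f"pics/scene_{k}.png"),None,fx=8,fy=8,interpolation=cv2.INTER_CUBIC) for k in "bc"]
for n,(x,y,w,h) in dict(Lfoot=(443,258,9,10),Rfoot=(473,256,7,8),Lrim=(426,252,14,16),Rrim=(484,262,13,14)).items():
    t=b[y*8:(y+h)*8,x*8:(x+w)*8];r=c[(y-12)*8:(y+h+4)*8,(x-4)*8:(x+w+4)*8]
    m=cv2.matchTemplate(r,t,cv2.TM_CCOEFF_NORMED);_,v,_,p=cv2.minMaxLoc(m);print(n,p[0]/8-4,p[1]/8-12,round(v,2))
for k in "bc":
    cv2.imwrite(f"pics/t{k}.png",cv2.imread(f"pics/scene_{k}.png")[235:285,420:505])
cv2.imwrite("pics/tt.png",cv2.resize(np.vstack([cv2.imread("pics/tb.png"),cv2.imread("pics/tc.png")]),None,fx=6,fy=6,interpolation=cv2.INTER_CUBIC))
```

```text
Lfoot 0.5 -4.75 0.93
Rfoot 0.0 -3.5 0.93
Lrim -3.0 -1.625 0.75
Rrim -0.5 -1.0 0.89
```

The +y foot rose about 1.2 px more than the other, so the tilt is about 2° and the hook sits about 1 mm too far towards +y. I'll lower the lid, shift 1 mm and lift again.

Call:
carry_out([
  {"claw": 0.005,"tx": 0,"ty": 0,"tz": -0.002,"ax": 0,"ay": 0,"az": 0},
  {"claw": 0.005,"tx": 0,"ty": 0,"tz": -0.002,"ax": 0,"ay": 0,"az": 0},
  {"claw": 0.005,"tx": 0,"ty": 0,"tz": -0.002,"ax": 0,"ay": 0,"az": 0},
  {"claw": 0.005,"tx": 0,"ty": 0,"tz": -0.002,"ax": 0,"ay": 0,"az": 0},
  {"claw": 0.005,"tx": 0,"ty": 0,"tz": 0,"ax": 0,"ay": 0,"az": 0},
  {"claw": 0.005,"tx": -0.0003,"ty": -0.001,"tz": 0,"ax": 0,"ay": 0,"az": 0},
  {"claw": 0.005,"tx": 0,"ty": 0,"tz": 0,"ax": 0,"ay": 0,"az": 0},
])

```text
time_s: 10.2
position: [0.5167, -0.3007, 0.1951]
orientation: [[0.97, -0.243, 0.001], [-0.243, -0.97, -0.0], [0.001, 0.0, -1.0]]
wrist_force: [-0.1, -0.4, -2.1]
opening: 0.177
grip_force: 58.7
```

Call:
carry_out([
  {"claw": 0.005,"tx": 0,"ty": 0,"tz": 0.002,"ax": 0,"ay": 0,"az": 0},
  {"claw": 0.005,"tx": 0,"ty": 0,"tz": 0.001,"ax": 0,"ay": 0,"az": 0},
  {"claw": 0.005,"tx": 0,"ty": 0,"tz": 0.001,"ax": 0,"ay": 0,"az": 0},
  {"claw": 0.005,"tx": 0,"ty": 0,"tz": 0.001,"ax": 0,"ay": 0,"az": 0},
  {"claw": 0.005,"tx": 0,"ty": 0,"tz": 0.001,"ax": 0,"ay": 0,"az": 0},
  {"claw": 0.005,"tx": 0,"ty": 0,"tz": 0.002,"ax": 0,"ay": 0,"az": 0},
  {"claw": 0.005,"tx": 0,"ty": 0,"tz": 0,"ax": 0,"ay": 0,"az": 0},
  {"claw": 0.005,"tx": 0,"ty": 0,"tz": 0,"ax": 0,"ay": 0,"az": 0},
])

```text
time_s: 11.0
position: [0.5166, -0.3004, 0.2029]
orientation: [[0.97, -0.243, 0.0], [-0.243, -0.97, -0.0], [0.0, 0.0, -1.0]]
wrist_force: [-0.0, -0.4, -4.1]
opening: 0.179
grip_force: 58.4
```

```bash
python3 look.py d
python3 - <<'E'
from h import *
b,c=[cv2.resize(cv2.imread(f"pics/scene_{k}.png"),None,fx=8,fy=8,interpolation=cv2.INTER_CUBIC) for k in "bd"]
for n,(x,y,w,h) in dict(Lfoot=(443,258,9,10),Rfoot=(473,256,7,8)).items():
    t=b[y*8:(y+h)*8,x*8:(x+w)*8];r=c[(y-12)*8:(y+h+4)*8,(x-4)*8:(x+w+4)*8]
    m=cv2.matchTemplate(r,t,cv2.TM_CCOEFF_NORMED);_,v,_,p=cv2.minMaxLoc(m);print(n,p[0]/8-4,p[1]/8-12,round(v,2))
E
```

```text
11.0 [ 0.5166 -0.3004  0.2029] -14.06 [-0.  -0.4 -4.1]
scene tcp [470.9 184.8]
top tcp [419.2 296.2]
Lfoot 1.0 -3.75 0.94
Rfoot 0.75 -4.875 0.91
```

Call:
carry_out([
  {"claw": 0.005,"tx": 0,"ty": 0,"tz": -0.002,"ax": 0,"ay": 0,"az": 0},
  {"claw": 0.005,"tx": 0,"ty": 0,"tz": -0.002,"ax": 0,"ay": 0,"az": 0},
  {"claw": 0.005,"tx": 0,"ty": 0,"tz": -0.002,"ax": 0,"ay": 0,"az": 0},
  {"claw": 0.005,"tx": 0,"ty": 0,"tz": -0.002,"ax": 0,"ay": 0,"az": 0},
  {"claw": 0.005,"tx": 0.0001,"ty": 0.0005,"tz": 0,"ax": 0,"ay": 0,"az": 0},
  {"claw": 0.005,"tx": 0,"ty": 0,"tz": 0,"ax": 0,"ay": 0,"az": 0},
  {"claw": 0.005,"tx": 0,"ty": 0,"tz": 0.002,"ax": 0,"ay": 0,"az": 0},
  {"claw": 0.005,"tx": 0,"ty": 0,"tz": 0.001,"ax": 0,"ay": 0,"az": 0},
])

```text
time_s: 11.9
position: [0.5166, -0.2998, 0.1978]
orientation: [[0.97, -0.243, -0.0], [-0.243, -0.97, 0.0], [-0.0, -0.0, -1.0]]
wrist_force: [-0.5, -0.0, -5.0]
opening: 0.177
grip_force: 58.6
```

Call:
carry_out([
  {"claw": 0.005,"tx": 0,"ty": 0,"tz": 0.001,"ax": 0,"ay": 0,"az": 0},
  {"claw": 0.005,"tx": 0,"ty": 0,"tz": 0.001,"ax": 0,"ay": 0,"az": 0},
  {"claw": 0.005,"tx": 0,"ty": 0,"tz": 0.002,"ax": 0,"ay": 0,"az": 0},
  {"claw": 0.005,"tx": 0,"ty": 0,"tz": 0.003,"ax": 0,"ay": 0,"az": 0},
  {"claw": 0.005,"tx": 0,"ty": 0,"tz": 0.005,"ax": 0,"ay": 0,"az": 0},
  {"claw": 0.005,"tx": 0,"ty": 0,"tz": 0.007,"ax": 0,"ay": 0,"az": 0},
  {"claw": 0.005,"tx": 0,"ty": 0,"tz": 0.01,"ax": 0,"ay": 0,"az": 0},
  {"claw": 0.005,"tx": 0,"ty": 0,"tz": 0.01,"ax": 0,"ay": 0,"az": 0},
])

```text
time_s: 12.7
position: [0.5168, -0.2999, 0.2379]
orientation: [[0.97, -0.243, 0.0], [-0.243, -0.97, -0.0], [0.0, 0.0, -1.0]]
wrist_force: [0.6, -0.2, -4.3]
opening: 0.178
grip_force: 58.6
```

Call:
carry_out([
  {"claw": 0.005,"tx": 0,"ty": 0,"tz": 0.012,"ax": 0,"ay": 0,"az": 0},
  {"claw": 0.005,"tx": 0,"ty": 0,"tz": 0.012,"ax": 0,"ay": 0,"az": 0},
  {"claw": 0.005,"tx": 0,"ty": 0,"tz": 0.012,"ax": 0,"ay": 0,"az": 0},
  {"claw": 0.005,"tx": 0,"ty": 0,"tz": 0.008,"ax": 0,"ay": 0,"az": 0},
  {"claw": 0.005,"tx": 0,"ty": 0,"tz": 0.004,"ax": 0,"ay": 0,"az": 0},
  {"claw": 0.005,"tx": 0,"ty": 0,"tz": 0.001,"ax": 0,"ay": 0,"az": 0},
  {"claw": 0.005,"tx": 0,"ty": 0,"tz": 0,"ax": 0,"ay": 0,"az": 0},
])

```text
time_s: 13.4
position: [0.5165, -0.2998, 0.2855]
orientation: [[0.97, -0.243, -0.0], [-0.243, -0.97, 0.0], [-0.001, -0.0, -1.0]]
wrist_force: [-0.8, -0.4, -4.6]
opening: 0.179
grip_force: 58.6
```

```bash
python3 look.py e
python3 - <<'E'
from h import *
b,c=[cv2.resize(cv2.imread(f"pics/scene_{k}.png"),None,fx=8,fy=8,interpolation=cv2.INTER_CUBIC) for k in "be"]
for n,(x,y,w,h) in dict(Lfoot=(443,258,9,10),Rfoot=(473,256,7,8)).items():
    t=b[y*8:(y+h)*8,x*8:(x+w)*8];r=c[(y-80)*8:(y+h+4)*8,(x-6)*8:(x+w+10)*8]
    m=cv2.matchTemplate(r,t,cv2.TM_CCOEFF_NORMED);_,v,_,p=cv2.minMaxLoc(m);print(n,p[0]/8-6,p[1]/8-80,round(v,2))
cv2.imwrite("pics/ze.png",cv2.resize(cv2.imread("pics/scene_e.png")[130:330,200:520],(800,500),interpolation=cv2.INTER_CUBIC))
S,T=cams.camera_info("scene"),cams.camera_info("top")
E
```

```text
13.4 [ 0.5165 -0.2998  0.2855] -14.06 [-0.8 -0.4 -4.6]
scene tcp [477.5 129.7]
top tcp [428.9 293.5]
Lfoot 6.75 -53.875 0.9
Rfoot 7.375 -53.625 0.92
```

The lid hangs level, with the feet within 0.3 px of each other. Now I carry it over to the stand with gentle ramps.

Call:
carry_out([
  {"claw": 0.005,"tx": 0.0005,"ty": 0.003,"tz": 0,"ax": 0,"ay": 0,"az": 0},
  {"claw": 0.005,"tx": 0.001,"ty": 0.006,"tz": 0,"ax": 0,"ay": 0,"az": 0},
  {"claw": 0.005,"tx": 0.0016,"ty": 0.009,"tz": 0,"ax": 0,"ay": 0,"az": 0},
  {"claw": 0.005,"tx": 0.0021,"ty": 0.012,"tz": 0,"ax": 0,"ay": 0,"az": 0},
  {"claw": 0.005,"tx": 0.0026,"ty": 0.015,"tz": 0,"ax": 0,"ay": 0,"az": 0},
  {"claw": 0.005,"tx": 0.0031,"ty": 0.018,"tz": 0,"ax": 0,"ay": 0,"az": 0},
  {"claw": 0.005,"tx": 0.0031,"ty": 0.018,"tz": 0,"ax": 0,"ay": 0,"az": 0},
  {"claw": 0.005,"tx": 0.0031,"ty": 0.018,"tz": 0,"ax": 0,"ay": 0,"az": 0},
])

```text
time_s: 14.3
position: [0.5341, -0.1986, 0.286]
orientation: [[0.97, -0.242, 0.0], [-0.242, -0.97, 0.0], [0.0, -0.0, -1.0]]
wrist_force: [-0.0, -0.4, -4.9]
opening: 0.179
grip_force: 58.5
```

Call:
carry_out([
  {"claw": 0.005,"tx": 0.0031,"ty": 0.018,"tz": 0,"ax": 0,"ay": 0,"az": 0},
  {"claw": 0.005,"tx": 0.0031,"ty": 0.018,"tz": 0,"ax": 0,"ay": 0,"az": 0},
  {"claw": 0.005,"tx": 0.0031,"ty": 0.018,"tz": 0,"ax": 0,"ay": 0,"az": 0},
  {"claw": 0.005,"tx": 0.0031,"ty": 0.018,"tz": 0,"ax": 0,"ay": 0,"az": 0},
  {"claw": 0.005,"tx": 0.0031,"ty": 0.018,"tz": 0,"ax": 0,"ay": 0,"az": 0},
  {"claw": 0.005,"tx": 0.0031,"ty": 0.018,"tz": 0,"ax": 0,"ay": 0,"az": 0},
  {"claw": 0.005,"tx": 0.0031,"ty": 0.018,"tz": 0,"ax": 0,"ay": 0,"az": 0},
  {"claw": 0.005,"tx": 0.0031,"ty": 0.018,"tz": 0,"ax": 0,"ay": 0,"az": 0},
])

```text
time_s: 15.1
position: [0.5585, -0.0546, 0.286]
orientation: [[0.97, -0.242, 0.0], [-0.242, -0.97, 0.0], [0.0, -0.0, -1.0]]
wrist_force: [0.5, 0.7, -4.2]
opening: 0.176
grip_force: 58.5
```

Call:
carry_out([
  {"claw": 0.005,"tx": 0.0031,"ty": 0.018,"tz": 0,"ax": 0,"ay": 0,"az": 0},
  {"claw": 0.005,"tx": 0.0026,"ty": 0.015,"tz": 0,"ax": 0,"ay": 0,"az": 0},
  {"claw": 0.005,"tx": 0.0026,"ty": 0.013,"tz": 0,"ax": 0,"ay": 0,"az": 0},
  {"claw": 0.005,"tx": 0.0021,"ty": 0.012,"tz": 0,"ax": 0,"ay": 0,"az": 0},
  {"claw": 0.005,"tx": 0.0016,"ty": 0.009,"tz": 0,"ax": 0,"ay": 0,"az": 0},
  {"claw": 0.005,"tx": 0.001,"ty": 0.006,"tz": 0,"ax": 0,"ay": 0,"az": 0},
  {"claw": 0.005,"tx": 0.0005,"ty": 0.003,"tz": 0,"ax": 0,"ay": 0,"az": 0},
  {"claw": 0.005,"tx": 0,"ty": 0,"tz": 0,"ax": 0,"ay": 0,"az": 0},
])

```text
time_s: 15.9
position: [0.5721, 0.0192, 0.2857]
orientation: [[0.97, -0.243, -0.0], [-0.243, -0.97, -0.0], [-0.0, 0.0, -1.0]]
wrist_force: [0.2, -0.8, -4.8]
opening: 0.18
grip_force: 58.5
```

```bash
python3 look.py f
python3 - <<'E'
from h import *
a=cv2.imread("pics/scene_f.png")[180:400,150:350];b=cv2.imread("pics/top_f.png")[205:340,160:300]
cv2.imwrite("pics/zf.png",np.hstack([cv2.resize(a,(400,440),interpolation=2),cv2.resize(b,(400,440),interpolation=2)]))
E
```

```text
15.9 [0.5721 0.0192 0.2857] -14.06 [ 0.2 -0.8 -4.8]
scene tcp [265.  152.1]
top tcp [225.2 262.9]
```

View pics/zf.png

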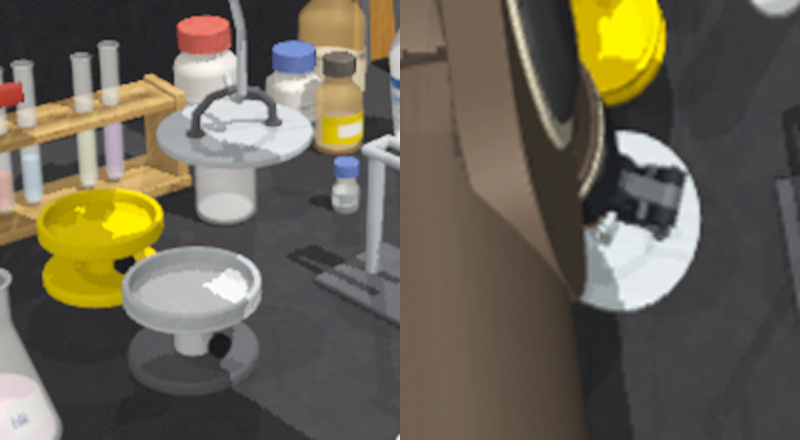

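The lid is level over the bench at scene (267,245), about 35 mm short of the stand, whose rim centre is at scene (246,321). I'll compute the remaining shift.

Run:
```python
from h import *
np.set_printoptions(precision=4,suppress=True)
S,T=cams.camera_info("scene"),cams.camera_info("top")
im=cv2.imread("pics/scene_f.png")
# lid disc extremes in scene: bright bluish between rows 215-270
def show(n,X):print(n,proj(S,np.array(X)),proj(T,np.array(X)))
for z in(.1575,.1625):
    # project lid circle predicted, extremes
    t=np.linspace(0,6.283,200);c=np.array([.5704,.0197,z])
    P=np.array([proj(S,c+[.05*np.cos(a),.05*np.sin(a),0]) for a in t]);Q=np.array([proj(T,c+[.05*np.cos(a),.05*np.sin(a),0]) for a in t])
    print(z,"scene crop x",(P[:,0].min()-150)*2,(P[:,0].max()-150)*2,"y",(P[:,1].min()-180)*2,(P[:,1].max()-180)*2)
    print("  top crop x max",(Q[:,0].max()-160)*400/140,"y",(Q[:,1].min()-205)*440/135,(Q[:,1].max()-205)*440/135)
for z in(.052,.056,.060):
    t=np.linspace(0,6.283,200);c=plane(T,(228.9,275.13),z)
    P=np.array([proj(S,c+[.046*np.cos(a),.046*np.sin(a),0]) for a in t])
    print(z,c,"stand scene crop x",(P[:,0].min()-150)*2,(P[:,0].max()-150)*2,"y",(P[:,1].min()-180)*2,(P[:,1].max()-180)*2)
```

```text
0.1575 scene crop x 155.27345985240322 311.66595902423387 y 108.36326070237658 173.00018031269883
  top crop x max 299.4964830022796 y 130.0250030803146 308.9131258346713
0.1625 scene crop x 154.95213095297095 311.7444917992326 y 101.58825696368962 165.5760565214341
  top crop x max 298.70288037884364 y 128.67878822840444 308.48489915980224
0.052 [0.5756 0.0526 0.052 ] stand scene crop x 119.75591010440968 259.2305533243522 y 256.84202944917126 329.7948133936882
0.056 [0.5752 0.0519 0.056 ] stand scene crop x 120.6368684871224 260.3570785097013 y 251.8174052499088 324.3729348467432
0.06 [0.5748 0.0512 0.06  ] stand scene crop x 121.52112777722664 261.48776825855975 y 246.77503872022726 318.9298510626122
```

Call:
carry_out([
  {"claw": 0.005,"tx": 0.0005,"ty": 0.003,"tz": 0,"ax": 0,"ay": 0,"az": 0},
  {"claw": 0.005,"tx": 0.001,"ty": 0.006,"tz": 0,"ax": 0,"ay": 0,"az": 0},
  {"claw": 0.005,"tx": 0.001,"ty": 0.007,"tz": 0,"ax": 0,"ay": 0,"az": 0},
  {"claw": 0.005,"tx": 0.001,"ty": 0.007,"tz": 0,"ax": 0,"ay": 0,"az": 0},
  {"claw": 0.005,"tx": 0.0008,"ty": 0.006,"tz": 0,"ax": 0,"ay": 0,"az": 0},
  {"claw": 0.005,"tx": 0.0003,"ty": 0.0027,"tz": 0,"ax": 0,"ay": 0,"az": 0},
  {"claw": 0.005,"tx": 0,"ty": 0,"tz": -0.005,"ax": 0,"ay": 0,"az": 0},
  {"claw": 0.005,"tx": 0,"ty": 0,"tz": -0.01,"ax": 0,"ay": 0,"az": 0},
])

```text
time_s: 16.8
position: [0.5771, 0.0507, 0.2708]
orientation: [[0.97, -0.243, 0.001], [-0.243, -0.97, -0.0], [0.001, -0.0, -1.0]]
wrist_force: [0.7, -0.5, -4.0]
opening: 0.178
grip_force: 58.6
```

Call:
carry_out([
  {"claw": 0.005,"tx": 0,"ty": 0,"tz": -0.01,"ax": 0,"ay": 0,"az": 0},
  {"claw": 0.005,"tx": 0,"ty": 0,"tz": -0.01,"ax": 0,"ay": 0,"az": 0},
  {"claw": 0.005,"tx": 0,"ty": 0,"tz": -0.01,"ax": 0,"ay": 0,"az": 0},
  {"claw": 0.005,"tx": 0,"ty": 0,"tz": -0.01,"ax": 0,"ay": 0,"az": 0},
  {"claw": 0.005,"tx": 0,"ty": 0,"tz": -0.01,"ax": 0,"ay": 0,"az": 0},
  {"claw": 0.005,"tx": 0,"ty": 0,"tz": -0.006,"ax": 0,"ay": 0,"az": 0},
  {"claw": 0.005,"tx": 0,"ty": 0,"tz": -0.003,"ax": 0,"ay": 0,"az": 0},
  {"claw": 0.005,"tx": 0,"ty": 0,"tz": 0,"ax": 0,"ay": 0,"az": 0},
])

```text
time_s: 17.6
position: [0.5766, 0.0508, 0.2115]
orientation: [[0.97, -0.243, -0.0], [-0.243, -0.97, -0.0], [-0.0, 0.0, -1.0]]
wrist_force: [-0.4, -0.1, -4.2]
opening: 0.18
grip_force: 58.5
```

```bash
python3 look.py g
python3 - <<'E'
from h import *
im=cv2.imread("pics/scene_g.png")[270:370,190:310]
cv2.imwrite("pics/zg.png",cv2.resize(im,(600,500),interpolation=2))
# numeric: lid silhouette extremes vs stand rim, by difference from scene_f
d=cv2.absdiff(cv2.imread("pics/scene_g.png"),cv2.imread("pics/scene_f.png")).sum(2)
S=cams.camera_info("scene")
g=cv2.cvtColor(cv2.imread("pics/scene_g.png"),cv2.COLOR_BGR2GRAY)
for r in range(285,345,3):
    row=g[r,190:310];print(r,"".join("#" if v>150 else "+" if v>100 else "." for v in row))
E
```

```text
17.6 [0.5766 0.0508 0.2115] -14.06 [-0.4 -0.1 -4.2]
scene tcp [242.  213.6]
top tcp [214.3 265.8]
285 ##################################+++####+........+##+++++++#######+......############++................................
288 #######################################+.....++#########+++#############....###########.................................
291 ####################################+.....+##############################...###############+............................
294 ##################################+.....+###############################+....++##############+..........................
297 ##################################+....###############################+.....+.+###############+.........................
300 ##################################+....+################################++++###################.........................
303 ################+###############+........+##############################+++###################+.........................
306 ##############++++###############++..+++#############################++++####################+..........................
30
[... 797 characters left out ...]
#++++++++++++++++++++########################+.............................
330 #################++++++++++++#############+++++++++++++++++++++++++++++++++++####+########+.............................
333 ++++++++++++++++......+++++++++++++#########+++++++++++++++++++++++++++++++++++++++#####+...............................
336 .......................++++++++++#++++++++++++++++++++++++++++++++++++++++++++++++####+.................................
339 ..........................++##++++############################+++++++++++++++++++++.....................................
342 ...............................++#######++##++#+##########++++++++++++++##+++++++++.....................................
```

Call:
carry_out([
  {"claw": 0.005,"tx": 0,"ty": 0,"tz": -0.003,"ax": 0,"ay": 0,"az": 0},
  {"claw": 0.005,"tx": 0,"ty": 0,"tz": -0.003,"ax": 0,"ay": 0,"az": 0},
  {"claw": 0.005,"tx": 0,"ty": 0,"tz": -0.003,"ax": 0,"ay": 0,"az": 0},
  {"claw": 0.005,"tx": 0,"ty": 0,"tz": -0.002,"ax": 0,"ay": 0,"az": 0},
  {"claw": 0.005,"tx": 0,"ty": 0,"tz": -0.001,"ax": 0,"ay": 0,"az": 0},
  {"claw": 0.005,"tx": 0,"ty": 0,"tz": -0.001,"ax": 0,"ay": 0,"az": 0},
  {"claw": 0.005,"tx": 0,"ty": 0,"tz": 0,"ax": 0,"ay": 0,"az": 0},
])

```text
time_s: 18.4
position: [0.5766, 0.0508, 0.1987]
orientation: [[0.97, -0.243, -0.0], [-0.243, -0.97, -0.0], [-0.0, 0.0, -1.0]]
wrist_force: [-0.6, 0.3, -4.1]
opening: 0.181
grip_force: 58.5
```

Call:
carry_out([
  {"claw": 0.005,"tx": 0,"ty": 0,"tz": -0.001,"ax": 0,"ay": 0,"az": 0},
  {"claw": 0.005,"tx": 0,"ty": 0,"tz": -0.001,"ax": 0,"ay": 0,"az": 0},
  {"claw": 0.005,"tx": 0,"ty": 0,"tz": -0.001,"ax": 0,"ay": 0,"az": 0},
  {"claw": 0.005,"tx": 0,"ty": 0,"tz": 0,"ax": 0,"ay": 0,"az": 0},
])

```text
time_s: 18.8
position: [0.5766, 0.0508, 0.1956]
orientation: [[0.97, -0.243, -0.0], [-0.243, -0.97, -0.0], [-0.0, 0.0, -1.0]]
wrist_force: [0.6, -0.5, -4.5]
opening: 0.177
grip_force: 58.5
```

Call:
carry_out([
  {"claw": 0.005,"tx": 0,"ty": 0,"tz": -0.001,"ax": 0,"ay": 0,"az": 0},
  {"claw": 0.005,"tx": 0,"ty": 0,"tz": -0.001,"ax": 0,"ay": 0,"az": 0},
  {"claw": 0.005,"tx": 0,"ty": 0,"tz": -0.001,"ax": 0,"ay": 0,"az": 0},
  {"claw": 0.005,"tx": 0,"ty": 0,"tz": 0,"ax": 0,"ay": 0,"az": 0},
])

```text
time_s: 19.2
position: [0.5766, 0.0508, 0.1926]
orientation: [[0.97, -0.243, -0.0], [-0.243, -0.97, -0.0], [-0.0, 0.0, -1.0]]
wrist_force: [-0.0, -0.5, -5.5]
opening: 0.177
grip_force: 58.5
```

Still hanging free; lower on.

Call:
carry_out([
  {"claw": 0.005,"tx": 0,"ty": 0,"tz": -0.001,"ax": 0,"ay": 0,"az": 0},
  {"claw": 0.005,"tx": 0,"ty": 0,"tz": -0.001,"ax": 0,"ay": 0,"az": 0},
  {"claw": 0.005,"tx": 0,"ty": 0,"tz": 0,"ax": 0,"ay": 0,"az": 0},
])

```text
time_s: 19.5
position: [0.5766, 0.0508, 0.1906]
orientation: [[0.97, -0.243, -0.0], [-0.243, -0.97, -0.0], [-0.0, 0.0, -1.0]]
wrist_force: [-0.3, 1.1, -5.2]
opening: 0.181
grip_force: 58.5
```

Call:
carry_out([
  {"claw": 0.005,"tx": 0,"ty": 0,"tz": -0.001,"ax": 0,"ay": 0,"az": 0},
  {"claw": 0.005,"tx": 0,"ty": 0,"tz": -0.001,"ax": 0,"ay": 0,"az": 0},
  {"claw": 0.005,"tx": 0,"ty": 0,"tz": 0,"ax": 0,"ay": 0,"az": 0},
])

```text
time_s: 19.8
position: [0.5766, 0.0508, 0.1886]
orientation: [[0.97, -0.243, -0.0], [-0.243, -0.97, -0.0], [-0.0, 0.0, -1.0]]
wrist_force: [0.1, 0.4, -4.7]
opening: 0.175
grip_force: 58.5
```

Call:
carry_out([
  {"claw": 0.005,"tx": 0,"ty": 0,"tz": -0.001,"ax": 0,"ay": 0,"az": 0},
  {"claw": 0.005,"tx": 0,"ty": 0,"tz": -0.001,"ax": 0,"ay": 0,"az": 0},
  {"claw": 0.005,"tx": 0,"ty": 0,"tz": 0,"ax": 0,"ay": 0,"az": 0},
])

```text
time_s: 20.1
position: [0.5766, 0.0508, 0.1866]
orientation: [[0.97, -0.243, -0.0], [-0.243, -0.97, -0.0], [-0.0, 0.0, -1.0]]
wrist_force: [-0.1, -0.2, -4.2]
opening: 0.182
grip_force: 58.5
```

Call:
carry_out([
  {"claw": 0.005,"tx": 0,"ty": 0,"tz": -0.001,"ax": 0,"ay": 0,"az": 0},
  {"claw": 0.005,"tx": 0,"ty": 0,"tz": -0.001,"ax": 0,"ay": 0,"az": 0},
  {"claw": 0.005,"tx": 0,"ty": 0,"tz": 0,"ax": 0,"ay": 0,"az": 0},
])

```text
time_s: 20.4
position: [0.5769, 0.0509, 0.185]
orientation: [[0.97, -0.243, 0.001], [-0.243, -0.97, 0.0], [0.001, -0.0, -1.0]]
wrist_force: [0.1, -0.6, -0.6]
opening: 0.182
grip_force: 58.7
```

Load came off at TCP z ≈ 0.1855. I'll slacken the hook a little, then check in numbers that the lid sits level and home.

Call:
carry_out([
  {"claw": 0.005,"tx": 0,"ty": 0,"tz": -0.002,"ax": 0,"ay": 0,"az": 0},
  {"claw": 0.005,"tx": 0,"ty": 0,"tz": -0.003,"ax": 0,"ay": 0,"az": 0},
  {"claw": 0.005,"tx": 0,"ty": 0,"tz": -0.002,"ax": 0,"ay": 0,"az": 0},
  {"claw": 0.005,"tx": 0,"ty": 0,"tz": 0,"ax": 0,"ay": 0,"az": 0},
])

```text
time_s: 20.8
position: [0.5764, 0.0508, 0.1773]
orientation: [[0.97, -0.243, -0.001], [-0.243, -0.97, -0.0], [-0.001, 0.0, -1.0]]
wrist_force: [0.5, -0.4, -0.7]
opening: 0.177
grip_force: 58.7
```

```bash
python3 look.py i
python3 - <<'E'
from h import *
np.set_printoptions(precision=4,suppress=True)
S=cams.camera_info("scene")
gf=cv2.cvtColor(cv2.imread("pics/scene_f.png"),6);gi=cv2.cvtColor(cv2.imread("pics/scene_i.png"),6);g0=cv2.cvtColor(cv2.imread("pics/scene_0.png") if 0 else cv2.imread("pics/scene0.png"),6)
print("rows 318..352")
for c in(225,236,246,256,266):
    print(c,"f",gf[318:352,c].tolist());print(c,"i",gi[318:352,c].tolist())
# same for bath with lid seated at start (reference look of a seated lid)
for z0 in(.052,.058):
    c=np.array([.575,.0515,0]);t=np.linspace(0,6.283,400)
    for n,r,z in(("flange top",.05,z0+.005),("flange under",.05,z0),("collar top",.046,z0),("collar bot",.046,z0-.01)):
        print(z0,n,max(proj(S,c+[r*np.cos(a),r*np.sin(a),z])[1] for a in t))
b,d=[cv2.resize(cv2.imread(f"pics/scene_{k}.png"),None,fx=8,fy=8,interpolation=cv2.INTER_CUBIC) for k in "fi"]
for n,(x,y,w,h) in dict(Lfoot=(244,241,8,10),Rfoot=(283,236,8,8)).items():
    t=b[y*8:(y+h)*8,x*8:(x+w)*8];r=d[(y+40)*8:(y+h+90)*8,(x-40)*8:(x+w+10)*8]
    m=cv2.matchTemplate(r,t,cv2.TM_CCOEFF_NORMED);_,v,_,p=cv2.minMaxLoc(m);print(n,p[0]/8-40,p[1]/8+40,round(v,2))
E
```

```text
20.8 [0.5764 0.0508 0.1773] -14.06 [ 0.5 -0.4 -0.7]
scene tcp [243. 239.]
top tcp [218.1 268. ]
rows 318..352
225 f [154, 171, 185, 187, 189, 190, 190, 189, 187, 188, 188, 188, 186, 187, 190, 183, 170, 161, 156, 150, 149, 151, 152, 152, 158, 157, 125, 86, 85, 85, 86, 86, 87, 87]
225 i [73, 74, 71, 71, 97, 130, 141, 141, 144, 143, 143, 145, 150, 167, 173, 174, 173, 163, 152, 149, 142, 143, 150, 154, 157, 156, 126, 86, 86, 86, 87, 87, 86, 85]
236 f [189, 189, 189, 189, 189, 191, 190, 190, 191, 190, 189, 189, 193, 193, 192, 191, 189, 191, 179, 168, 160, 153, 151, 149, 149, 150, 155, 166, 146, 104, 88, 84, 81, 83]
236 i [159, 167, 173, 175, 173, 174, 176, 175, 175, 177, 175, 158, 142, 142, 142, 141, 150, 170, 176, 165, 156, 152, 146, 143, 142, 147, 151, 164, 145, 102, 88, 84, 83, 84]
246 f [193, 191, 191, 192, 191, 191, 190, 190, 191, 189, 190, 191, 191, 192, 192, 194, 193, 190, 181, 174, 166, 154, 150, 150, 151, 149, 149, 161, 160, 160, 165, 166, 165, 165]
246 i [174, 175, 170, 154, 141, 142, 143, 143, 142, 141, 147, 146, 141, 141, 142, 144, 152, 155, 154, 156, 156, 152, 149, 145, 148, 
[... 370 characters left out ...]
9, 66, 32, 28, 29]
266 f [230, 240, 248, 249, 249, 250, 250, 249, 249, 248, 249, 250, 246, 215, 174, 169, 155, 141, 139, 138, 139, 138, 143, 149, 125, 103, 96, 80, 99, 111, 96, 99, 107, 106]
266 i [216, 216, 217, 194, 173, 176, 177, 176, 176, 176, 177, 179, 180, 178, 177, 160, 144, 139, 137, 137, 138, 138, 143, 149, 125, 103, 96, 82, 99, 112, 96, 99, 106, 106]
0.052 flange top 343.2305808853738
0.052 flange under 346.59990318465486
0.052 collar top 344.836432941328
0.052 collar bot 351.5010466543629
0.058 flange top 339.16422722291816
0.058 flange under 342.55461581440335
0.058 collar top 340.8045795214408
0.058 collar bot 347.5105071724488
Lfoot -20.875 73.375 0.98
Rfoot -21.625 72.125 0.98
```

Run:
```python
from h import *
S=cams.camera_info("scene");a=np.radians(75.9);v=np.array([np.cos(a),np.sin(a),0])
F=np.array([.5704,.0197,.1595+.005])
for G in([.575,.0514,.0595+.005],[.575,.0514,.0655+.005],[.577,.0514,.0595+.005],[.575,.0535,.0595+.005]):
    for s in(1,-1):
        print(G,"L" if s>0 else "R",np.round(np.array(proj(S,np.array(G)+.026*s*v))-proj(S,F+.026*s*v),2))
```

```text
[0.575, 0.0514, 0.0645] L [-20.8   73.85]
[0.575, 0.0514, 0.0645] R [-21.56  72.35]
[0.575, 0.0514, 0.07050000000000001] L [-21.    69.88]
[0.575, 0.0514, 0.07050000000000001] R [-21.63  68.45]
[0.577, 0.0514, 0.0645] L [-21.53  73.19]
[0.577, 0.0514, 0.0645] R [-22.33  71.72]
[0.575, 0.0535, 0.0645] L [-22.24  74.32]
[0.575, 0.0535, 0.0645] R [-22.91  72.8 ]
```

The feet's shift, (-20.9,73.4) and (-21.6,72.1) px, matches a lid that is level, centred and fully down at a collar height of about 60 mm. Now I unhook.

Call:
carry_out([
  {"claw": 0.005,"tx": 0,"ty": 0,"tz": -0.002,"ax": 0,"ay": 0,"az": 0},
  {"claw": 0.005,"tx": 0,"ty": 0,"tz": -0.002,"ax": 0,"ay": 0,"az": 0},
  {"claw": 0.005,"tx": 0,"ty": 0,"tz": -0.001,"ax": 0,"ay": 0,"az": 0},
  {"claw": 0.005,"tx": 0,"ty": 0,"tz": 0,"ax": 0,"ay": 0,"az": 0},
  {"claw": 0.005,"tx": -0.003,"ty": 0.0007,"tz": 0,"ax": 0,"ay": 0,"az": 0},
  {"claw": 0.005,"tx": -0.003,"ty": 0.0007,"tz": 0,"ax": 0,"ay": 0,"az": 0},
  {"claw": 0.005,"tx": -0.003,"ty": 0.0008,"tz": 0,"ax": 0,"ay": 0,"az": 0},
])

```text
time_s: 21.6
position: [0.5673, 0.0532, 0.1728]
orientation: [[0.97, -0.243, -0.0], [-0.243, -0.97, -0.0], [-0.0, 0.0, -1.0]]
wrist_force: [-0.4, -1.0, -1.9]
opening: 0.18
grip_force: 58.7
```

Call:
carry_out([
  {"claw": 0.005,"tx": -0.004,"ty": 0.001,"tz": 0,"ax": 0,"ay": 0,"az": 0},
  {"claw": 0.005,"tx": -0.004,"ty": 0.001,"tz": 0,"ax": 0,"ay": 0,"az": 0},
  {"claw": 0.005,"tx": -0.004,"ty": 0.001,"tz": 0,"ax": 0,"ay": 0,"az": 0},
  {"claw": 0.005,"tx": -0.004,"ty": 0.001,"tz": 0,"ax": 0,"ay": 0,"az": 0},
  {"claw": 0.005,"tx": -0.006,"ty": 0.0015,"tz": 0,"ax": 0,"ay": 0,"az": 0},
  {"claw": 0.005,"tx": -0.006,"ty": 0.0015,"tz": 0,"ax": 0,"ay": 0,"az": 0},
  {"claw": 0.005,"tx": -0.006,"ty": 0.0015,"tz": 0,"ax": 0,"ay": 0,"az": 0},
  {"claw": 0.005,"tx": 0,"ty": 0,"tz": 0,"ax": 0,"ay": 0,"az": 0},
])

```text
time_s: 22.4
position: [0.5328, 0.0618, 0.1729]
orientation: [[0.97, -0.242, -0.0], [-0.242, -0.97, -0.0], [-0.0, 0.0, -1.0]]
wrist_force: [-0.3, 0.3, -1.7]
opening: 0.177
grip_force: 58.7
```

Call:
carry_out([
  {"claw": 0.005,"tx": 0,"ty": 0,"tz": 0.005,"ax": 0,"ay": 0,"az": 0},
  {"claw": 0.005,"tx": 0,"ty": 0,"tz": 0.012,"ax": 0,"ay": 0,"az": 0},
  {"claw": 0.005,"tx": 0,"ty": 0,"tz": 0.018,"ax": 0,"ay": 0,"az": 0},
  {"claw": 0.005,"tx": 0,"ty": 0,"tz": 0.02,"ax": 0,"ay": 0,"az": 0},
  {"claw": 0.005,"tx": 0,"ty": 0,"tz": 0.018,"ax": 0,"ay": 0,"az": 0},
  {"claw": 0.005,"tx": 0,"ty": 0,"tz": 0.007,"ax": 0,"ay": 0,"az": 0},
])

```text
time_s: 23.0
position: [0.5349, 0.0618, 0.2556]
orientation: [[0.97, -0.243, 0.004], [-0.243, -0.97, 0.0], [0.004, -0.001, -1.0]]
wrist_force: [0.2, 0.8, -2.0]
opening: 0.179
grip_force: 58.8
```

Call:
carry_out([
  {"claw": 0.005,"tx": 0,"ty": -0.015,"tz": 0,"ax": 0,"ay": 0,"az": 2.6},
  {"claw": 0.005,"tx": 0.001,"ty": -0.03,"tz": 0,"ax": 0,"ay": 0,"az": 4},
  {"claw": 0.005,"tx": 0.002,"ty": -0.035,"tz": 0,"ax": 0,"ay": 0,"az": 4},
  {"claw": 0.005,"tx": 0.002,"ty": -0.035,"tz": 0,"ax": 0,"ay": 0,"az": 4},
  {"claw": 0.005,"tx": 0.0015,"ty": -0.035,"tz": 0,"ax": 0,"ay": 0,"az": 4},
  {"claw": 0.005,"tx": 0.001,"ty": -0.025,"tz": 0,"ax": 0,"ay": 0,"az": 4},
  {"claw": 0.005,"tx": 0,"ty": -0.01,"tz": 0,"ax": 0,"ay": 0,"az": 1},
  {"claw": 0.005,"tx": 0,"ty": 0,"tz": 0,"ax": 0,"ay": 0,"az": 0},
])

```text
time_s: 23.8
position: [0.5409, -0.1258, 0.2526]
orientation: [[0.987, 0.162, -0.001], [0.162, -0.987, -0.001], [-0.001, 0.0, -1.0]]
wrist_force: [0.9, 1.0, -1.6]
opening: 0.181
grip_force: 58.9
```

Call:
carry_out([
  {"claw": 0.005,"tx": 0,"ty": 0,"tz": 0,"ax": 0,"ay": 0,"az": 0},
  {"claw": 0.005,"tx": 0,"ty": 0,"tz": 0,"ax": 0,"ay": 0,"az": 0},
  {"claw": 0.005,"tx": 0,"ty": 0,"tz": 0,"ax": 0,"ay": 0,"az": 0},
  {"claw": 0.005,"tx": 0,"ty": 0,"tz": 0,"ax": 0,"ay": 0,"az": 0},
])

```text
time_s: 24.2
position: [0.5413, -0.1226, 0.2529]
orientation: [[0.986, 0.167, 0.0], [0.167, -0.986, 0.0], [0.0, -0.0, -1.0]]
wrist_force: [-0.3, 0.2, -2.0]
opening: 0.174
grip_force: 58.9
```

Call:
carry_out([
  {"claw": 0.005,"tx": -0.001,"ty": -0.0005,"tz": -0.005,"ax": 0,"ay": 0,"az": 0},
  {"claw": 0.005,"tx": 0,"ty": 0,"tz": -0.01,"ax": 0,"ay": 0,"az": 0},
  {"claw": 0.005,"tx": 0,"ty": 0,"tz": -0.01,"ax": 0,"ay": 0,"az": 0},
  {"claw": 0.005,"tx": 0,"ty": 0,"tz": -0.01,"ax": 0,"ay": 0,"az": 0},
  {"claw": 0.005,"tx": 0,"ty": 0,"tz": -0.01,"ax": 0,"ay": 0,"az": 0},
  {"claw": 0.005,"tx": 0,"ty": 0,"tz": -0.005,"ax": 0,"ay": 0,"az": 0},
  {"claw": 0.005,"tx": 0,"ty": 0,"tz": 0,"ax": 0,"ay": 0,"az": 0},
])

```text
time_s: 24.9
position: [0.5397, -0.1239, 0.2017]
orientation: [[0.986, 0.166, -0.002], [0.166, -0.986, 0.0], [-0.002, -0.001, -1.0]]
wrist_force: [0.2, -0.1, -1.0]
opening: 0.178
grip_force: 58.9
```

Call:
carry_out([
  {"claw": 0.005,"tx": 0,"ty": 0,"tz": -0.01,"ax": 0,"ay": 0,"az": 0},
  {"claw": 0.005,"tx": 0,"ty": 0,"tz": -0.015,"ax": 0,"ay": 0,"az": 0},
  {"claw": 0.005,"tx": 0,"ty": 0,"tz": -0.015,"ax": 0,"ay": 0,"az": 0},
  {"claw": 0.005,"tx": 0,"ty": 0,"tz": -0.012,"ax": 0,"ay": 0,"az": 0},
  {"claw": 0.005,"tx": 0,"ty": 0,"tz": -0.008,"ax": 0,"ay": 0,"az": 0},
  {"claw": 0.005,"tx": 0,"ty": 0,"tz": -0.004,"ax": 0,"ay": 0,"az": 0},
  {"claw": 0.005,"tx": 0,"ty": 0,"tz": -0.002,"ax": 0,"ay": 0,"az": 0},
  {"claw": 0.005,"tx": 0,"ty": 0,"tz": 0,"ax": 0,"ay": 0,"az": 0},
])

```text
time_s: 25.7
position: [0.5404, -0.124, 0.1369]
orientation: [[0.986, 0.166, 0.0], [0.166, -0.986, -0.0], [0.0, 0.0, -1.0]]
wrist_force: [-0.1, -0.4, -0.5]
opening: 0.181
grip_force: 58.9
```

Call:
carry_out([
  {"claw": 0.005,"tx": 0,"ty": 0,"tz": -0.002,"ax": 0,"ay": 0,"az": 0},
  {"claw": 0.005,"tx": 0,"ty": 0,"tz": -0.001,"ax": 0,"ay": 0,"az": 0},
  {"claw": 0.005,"tx": 0,"ty": 0,"tz": -0.001,"ax": 0,"ay": 0,"az": 0},
  {"claw": 0.005,"tx": 0,"ty": 0,"tz": 0,"ax": 0,"ay": 0,"az": 0},
])

```text
time_s: 26.1
position: [0.5401, -0.124, 0.1328]
orientation: [[0.986, 0.166, 0.0], [0.166, -0.986, -0.0], [0.0, 0.0, -1.0]]
wrist_force: [-0.0, 0.2, -1.7]
opening: 0.172
grip_force: 58.9
```

Call:
carry_out([
  {"claw": 0.005,"tx": 0,"ty": 0,"tz": -0.001,"ax": 0,"ay": 0,"az": 0},
  {"claw": 0.005,"tx": 0,"ty": 0,"tz": 0,"ax": 0,"ay": 0,"az": 0},
])

```text
time_s: 26.3
position: [0.5403, -0.124, 0.132]
orientation: [[0.986, 0.166, 0.0], [0.166, -0.986, -0.0], [0.0, 0.0, -1.0]]
wrist_force: [-0.6, 0.5, 0.2]
opening: 0.18
grip_force: 59.3
```

Call:
carry_out([
  {"claw": 0.005,"tx": 0,"ty": 0,"tz": -0.0003,"ax": 0,"ay": 0,"az": 0},
  {"claw": 0.02,"tx": 0,"ty": 0,"tz": 0,"ax": 0,"ay": 0,"az": 0},
  {"claw": 0.025,"tx": 0,"ty": 0,"tz": 0,"ax": 0,"ay": 0,"az": 0},
  {"claw": 0.04,"tx": 0,"ty": 0,"tz": 0,"ax": 0,"ay": 0,"az": 0},
  {"claw": 0.06,"tx": 0,"ty": 0,"tz": 0,"ax": 0,"ay": 0,"az": 0},
  {"claw": 0.06,"tx": 0,"ty": 0,"tz": 0,"ax": 0,"ay": 0,"az": 0},
  {"claw": 0.06,"tx": 0,"ty": 0,"tz": 0,"ax": 0,"ay": 0,"az": 0},
  {"claw": 0.06,"tx": 0,"ty": 0,"tz": 0,"ax": 0,"ay": 0,"az": 0},
])

```text
time_s: 27.1
position: [0.5402, -0.124, 0.1315]
orientation: [[0.986, 0.166, 0.0], [0.166, -0.986, 0.0], [0.0, -0.0, -1.0]]
wrist_force: [-0.3, 0.4, -0.2]
opening: 0.703
grip_force: 0.0
```

Call:
carry_out([
  {"claw": 0.06,"tx": 0,"ty": 0,"tz": 0.005,"ax": 0,"ay": 0,"az": 0},
  {"claw": 0.06,"tx": 0,"ty": 0,"tz": 0.015,"ax": 0,"ay": 0,"az": 0},
  {"claw": 0.06,"tx": 0,"ty": 0,"tz": 0.025,"ax": 0,"ay": 0,"az": 0},
  {"claw": 0.06,"tx": 0,"ty": 0,"tz": 0.03,"ax": 0,"ay": 0,"az": 0},
  {"claw": 0.06,"tx": 0,"ty": 0,"tz": 0.03,"ax": 0,"ay": 0,"az": 0},
  {"claw": 0.06,"tx": 0,"ty": 0,"tz": 0.03,"ax": 0,"ay": 0,"az": 0},
  {"claw": 0.06,"tx": 0,"ty": 0,"tz": 0.02,"ax": 0,"ay": 0,"az": 0},
  {"claw": 0.06,"tx": 0,"ty": 0,"tz": 0,"ax": 0,"ay": 0,"az": 0},
])

```text
time_s: 27.9
position: [0.5416, -0.124, 0.2901]
orientation: [[0.986, 0.166, 0.006], [0.166, -0.986, -0.001], [0.005, 0.002, -1.0]]
wrist_force: [0.5, -0.4, -0.3]
opening: 0.699
grip_force: 0.0
```

```bash
python3 look.py j
python3 - <<'E'
from h import *
f=cv2.imread("pics/scene_j.png");h=cv2.cvtColor(f,cv2.COLOR_BGR2HSV);m=cv2.inRange(h,(5,110,40),(18,255,230));k=np.zeros_like(m);k[215:265,344:394]=255;m&=k
print(cv2.minAreaRect(max(cv2.findContours(m,0,2)[0],key=cv2.contourArea)),"start (368.67,240.48) 2.7deg")
b,d=[cv2.resize(cv2.imread(f"pics/scene_{k}.png"),None,fx=8,fy=8,interpolation=cv2.INTER_CUBIC) for k in "fj"]
for n,(x,y,w,h) in dict(Lfoot=(244,241,8,10),Rfoot=(283,236,8,8)).items():
    t=b[y*8:(y+h)*8,x*8:(x+w)*8];r=d[(y+40)*8:(y+h+90)*8,(x-40)*8:(x+w+10)*8]
    q=cv2.matchTemplate(r,t,cv2.TM_CCOEFF_NORMED);_,v,_,p=cv2.minMaxLoc(q);print(n,p[0]/8-40,p[1]/8+40,round(v,2))
# bystanders: difference vs start in beaker/vial boxes
o=cv2.imread("pics/scene0.png")
for n,(x,y,w,hh) in dict(beaker=(245,245,34,46),vial=(314,257,18,32)).items():print(n,cv2.absdiff(o,f)[y:y+hh,x:x+w].mean())
E
```

```text
27.9 [ 0.5416 -0.124   0.2901] 9.54 [ 0.5 -0.4 -0.3]
scene tcp [372.2 138.7]
top tcp [316.5 279.9]
((368.2703857421875, 240.51124572753906), (20.565486907958984, 40.79793167114258), 2.385944128036499) start (368.67,240.48) 2.7deg
Lfoot -20.875 73.375 0.98
Rfoot -21.5 72.25 0.96
beaker 3.4062233589087807
vial 2.7644675925925926
```

```bash
python3 -c "
from plant import env
print(env.finish_job())"
```

```text
the job is handed in; nothing more can be done
None
```

The job is handed in at about 28 s of the 64 s: by camera measurement and force readings, the lid sits level and home in the cooling stand, the lifter hangs back in its rack where it started, and nothing suggests the beaker or vial moved. No verdict came back.

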